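Free the transport wedge and set up the glass-house display

TASK

Set up the sloped display on the craft stall. First work the jammed notched wedge out of the side rail with small alternating side pulls, and lay it in the open cardboard box with its handle up. Then stand every little glass house upright in the black tray while the tray is still at the foot of the board, one to a compartment, and finally push the loaded tray up the ramp, without lifting it off the board, and leave it resting against the top stop; leave the mug, the jar and the wood slice alone.

Things in the scene. Friction and masses are not known exactly. Their poses are not given: they have to be found in the camera images.
- stand: fixed light-wood board. Origin on the table under the lane's centre line at the ramp's foot; its +y runs uphill. y -308 to 0: level lane floor, 10 above the table; from y = 0 it rises at 8 degrees for 200 to the top stop. Lane 56 wide between rails 6 thick (centred x = -31, +31), 18 high over the floor; low end open. Outside the -x rail's gap a level apron 10 high: x -122 to -40, y -66 to 18.
- gap (a point): on the lane floor, at the centre of the 26 wide gap in the board's -x rail (stand x -31, y -37 to -11, axes as the stand's). The wedge passes through it. A clear strip (16 wide outward from the rail's lane face, 50 along the rail, underside 18 and top 21 above the lane floor) bridges it, so the wedge cannot be lifted, only drawn out towards the stand's -x, a straight pull being blocked by its teeth.
- ramp_stop (a point): point on the ramp surface at the foot of the top stop's face, middle of the lane (the stop stands 34 above the surface). Its axes are the stand's (not tilted).
- tray: loose black tray in the lane (2 play each side), 0.3 kg, 52 wide (x), +y uphill; origin under the middle of its four compartments (44 x 42, centres y = -69, -23, 23, 69). Uphill edge y = 94; floor, walls, dividers 4 thick, 16 high. At the low end a flat tail with an upright push tab 52 wide, 10 thick, y -134 to -124, top 32 above the underside. It stays by friction on the ramp.
- tray_front (a point): middle of the tray's uphill bottom edge, 94 along the tray's +y from its origin; meets ramp_stop when the tray is fully up.
- wedge_handle (a point): centre, 26 up, of the upright handle of the dark-brown wooden wedge (100 g), handle 24 (x) x 20 (y) x 52 high, for grasping; +x points to the toe, 95 away. Flat shank 16 wide, 12 high (root up to 22). Teeth 5 long stand 8 out of the shank alternately: on +y at x = 46, -y at 60.5, +y at 75, -y at 89.5. At the start the handle is outside the rail, about 39 from the gap's centre, the toe across the lane.
- wedge_toe (a point): middle of the wedge's toe end, 6 above its underside, 95 from the handle. To free it: pull it 4 to the stand's -y of the gap's middle (shank meets the gap's edge at 5) so the first +y tooth clears, draw 16 out to stand -x until the next tooth meets the rail, go over to 4 on +y, draw about 14.5, and so on, four times; clear of rail and strip after about 65.
- wedge_box: fixed open cardboard box, 130 (its x) x 170 (its y) x 35 high, walls and floor 5 thick, origin at the centre of its underside; the wedge fits lying along the box's y.
- h1_center (a point): centre, 33 above its base, of a little soldered-glass house, 34 x 34 with upright walls to 48 and a pitched copper roof to 65 (ridge along its y), weighted base, 80 g; None when this one is absent (3 or 4 are present)
- h2_center (a point): centre, 33 above its base, of a little soldered-glass house, 34 x 34 with upright walls to 48 and a pitched copper roof to 65 (ridge along its y), weighted base, 80 g; None when this one is absent (3 or 4 are present)
- h3_center (a point): centre, 33 above its base, of a little soldered-glass house, 34 x 34 with upright walls to 48 and a pitched copper roof to 65 (ridge along its y), weighted base, 80 g; None when this one is absent (3 or 4 are present)
- h4_center (a point): centre, 33 above its base, of a little soldered-glass house, 34 x 34 with upright walls to 48 and a pitched copper roof to 65 (ridge along its y), weighted base, 80 g; None when this one is absent (3 or 4 are present)
- mug: bystander: white mug, radius 38, 90 high, origin under its centre; leave alone
- wood_slice: bystander: wood slice, radius 50, 12 high, origin under its centre; leave alone
- jar: bystander: amber jar, radius 30, 90 high, origin under its centre; leave alone
Things that resemble listed ones, but are neither listed nor needed, are in the scene too. What is meant by the wedge_box is not red, and is the smaller of those in its own colour.

How it is judged:
By the outcome, as a careful person would: the job done as asked, in the order asked, and still so for the second after the job is handed in, with the robot touching nothing.
Of h1, h2, h3, h4 only 3 to 4 are there at a start; the rules pass over those that are not, and their reading is None.
At some moment in a run one of h1, h2, h3, h4 may be knocked a few centimetres aside while the robot is not near it.
It also fails if it takes over 210 s, if anything falls off the work surface, if the arm or the gripper's body presses on something with over 40 N, if the wrist force passes 120 N, or if a joint passes its speed limit or range.

ROBOT

A 6-joint arm with a two-finger parallel gripper is mounted at the origin on the work surface. World frame = base frame: x ahead of the robot, y to its left, z up, the work surface at z = 0. Lengths are in m, angles in degrees, forces in N, time in s.
With the tool pointing down it reaches from about 0.275 to 0.825 m from the base axis. Payload 5.2 kg.
Tool frame: the origin (TCP) lies at the very end of the fingers, on their centre line; the grasp point (between the pads) lies 19 mm behind it (r.tcp_to_grasp is the distance from the TCP to the grasp point, in m); x points along the fingers, z is the direction in which the jaws open and shut, and the axes are right-handed (so a half turn about x gives the same grasp; the last joint's range is limited). The gripper opens to 93 mm and grips with 3 to 60 N. Pads are 15 mm wide; open, the fingers measure 128 mm over their backs; the gripper's body (75 mm by 188 mm) begins 65 mm behind the grasp point.
Start: joints at [-74.931, 14.817, 87.949, -0, 77.235, -11.62], TCP at [0.247, -0.491, 0.219] pointing down, gripper open.
Joint ranges: [-179.93, 179.93], [-52.35, 119.4], [10.71, 147.94], [-69.91, 249.91], [12.55, 155.21], [-178.61, 178.61]. Speed limits (degrees/s): [147.25, 147.25, 180, 180, 180, 180].

INTERFACE

Orientations are given as [roll, pitch, yaw] about the fixed x, y, z axes, in that order (R = Rz(yaw) Ry(pitch) Rx(roll)).
In Python, from bench import r gives the robot as it stands. The module is installed in compiled form; this text tells all that it offers.
- The arm moves only by the tool move_arm, never from a script. Its argument "rows" is a list of rows, each an object of numbers: "gripper": the opening in per cent of the stroke, from 0 (shut) to 100 (fully open); "x", "y", "z": the shift along the tool's x, y, z in mm; "ax", "ay", "az": the turn, a rotation vector about the tool's x, y, z in degrees. A call has 1 to 20 rows; each row is the pose to reach, as a shift and turn from the pose measured when the call began, along the tool's axes at that moment; what a row does not reach only later rows make up. A row lasts 1/8 s, in which the tool goes at most 62.5 mm and 10.7 degrees, less where a joint would pass 70% of its speed; a pose out of reach is approached as far as the arm can. A call with a gripper value outside its range is refused whole. The fingers move at their own pace and stop on an object; "squeeze" is the grip in N (left out, the last holds). Time passes only in rows, so rows that repeat a pose let the fingers close. It gives the time, the measured TCP pose, the force and the opening at its end, in the units of the state.
- r.read_state(): the state, without advancing time (a new reading comes with each control period).
- r.read_camera(name): name is "side" or "top" or "wrist"; returns (picture, depth): 420x560x3 uint8, red, green, blue; 420x560 float32, m along the optical axis (not along the pixel's ray), 0 where there is no reading.
- r.camera_params(name): a dict with "camera_matrix" (3x3 intrinsics, pixels), "camera_from_world" (4x4, takes a point from world to camera coordinates). Camera axes: x right, y down, z forward; pixel columns grow to the right and rows downward; lengths in m; the calibration is good to about 2 mm. A picture is of the moment at which its call begins: read the wrist's pose just before it. camera_params takes no time and is no camera call; for the wrist camera it gives the pose at the moment of the call.
- r.finish_job(): hands the job in, once; it reports no verdict.
The state is a dict: "clock": time; "qpos": joint angles; "qvel": joint speeds; "effort": joint torques, N m; "tool_pos": TCP position; "orientation": TCP orientation; "force": force on the tool from outside, world axes, zero at the start; "torque": the same for the moment, N m; "gripper_width": finger opening in m.
Only numpy, scipy, OpenCV 4.12 (cv2) and the standard library are available. Lean on these libraries where they do the work, as an engineer would, in place of code of your own. Each camera call takes 0.05 s, during which the arm holds its last target. There are 200 camera calls.

## Working session

There is one attempt and no reset: what is moved stays moved. The work goes in short steps, Python scripts to look and compute and a tool call to move; the robot and the scene stay as the last step left them, time stands still between calls to the robot, and variables do not carry over. Pictures are saved under pics/ and viewed, about 12 in all and at most 16, crops included, and the job is handed in when it is done.

Besides the shell and the picture viewer there is one more tool, called as name(argument=value, ...), one argument or row to a line, values as JSON. move_arm: Moves the arm, as the interface text tells. Its arguments: {"type":"object","properties":{"rows":{"type":"array"},"squeeze":{"type":"number"}},"required":["rows"]}

```bash
mkdir -p pics
cat > h.py <<'E'
import numpy as np, cv2
from bench import r
def snap(n):
    p=r.camera_params(n); im,d=r.read_camera(n); return im,d,p['camera_matrix'],p['camera_from_world']
def ray(K,T,u,v,z):
    R=T[:3,:3];o=-R.T@T[:3,3];d=R.T@np.linalg.inv(K)@np.array([u,v,1.]);return o+d*(z-o[2])/d[2]
def cloud(d,K,T):
    v,u=np.mgrid[0:d.shape[0],0:d.shape[1]]
    c=np.stack([(u-K[0,2])*d/K[0,0],(v-K[1,2])*d/K[1,1],d],-1)
    w=(c-T[:3,3])@T[:3,:3]; w[d==0]=np.nan; return w
def proj(K,T,p):
    c=T[:3,:3]@np.array(p)+T[:3,3];q=K@c;return q[:2]/q[2]
E
python3 - <<'E'
from h import *
for n in ['top','side']:
    im,d,K,T=snap(n); cv2.imwrite(f'pics/{n}0.png',cv2.resize(im[...,::-1],(784,588),interpolation=cv2.INTER_CUBIC)); np.savez(f'{n}0.npz',im=im,d=d,K=K,T=T)
    print(n,K.round(1).tolist(),(-T[:3,:3].T@T[:3,3]).round(3),T.round(3).tolist(),(d==0).mean())
print(r.read_state())
E
```

```text
top [[437.3, 0.0, 272.1], [0.0, 437.3, 210.6], [0.0, 0.0, 1.0]] [ 0.322 -0.004  1.063] [[0.072, -0.997, 0.002, -0.029], [-0.976, -0.071, -0.205, 0.531], [0.204, 0.013, -0.979, 0.975], [0.0, 0.0, 0.0, 1.0]] 0.0039115646258503405
side [[465.9, 0.0, 280.1], [0.0, 465.9, 214.2], [0.0, 0.0, 1.0]] [0.276 0.732 1.004] [[-0.961, -0.275, -0.019, 0.486], [-0.202, 0.751, -0.629, 0.137], [0.187, -0.601, -0.777, 1.169], [0.0, 0.0, 0.0, 1.0]] 0.003945578231292517
{'clock': 0.1, 'qpos': array([-7.49314136e+01,  1.48555536e+01,  8.80046972e+01, -1.69433811e-03,
        7.72323500e+01, -1.16206002e+01]), 'qvel': array([-0.05754441, -0.08390979, -0.11009499,  0.00647427, -0.08096413,
       -0.06621106]), 'effort': array([ 6.31149724e-04, -4.38210654e+01, -2.84641492e+01,  7.17350724e-02,
        3.62866209e-02, -4.85984867e-05]), 'tool_pos': array([ 0.24690791, -0.49092634,  0.21789717]), 'orientation': array([169.40134822,  89.90738441, 106.09091057]), 'force': array([ 0.22032775, -1.10880243, -0.23360776]), 'torque': array([ 0.02083528,  0.02317366, -0.0222641 ]), 'gripper_width': 0.09265154473395604}
```

View pics/top0.png

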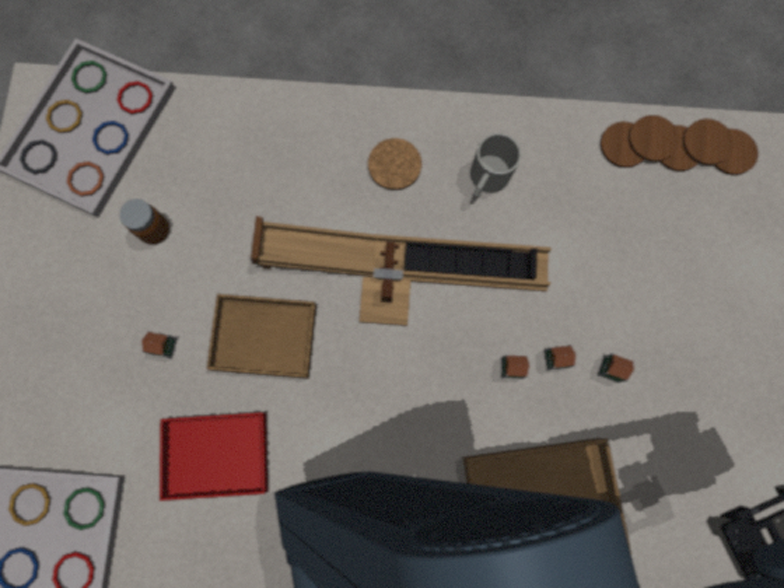

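View pics/side0.png

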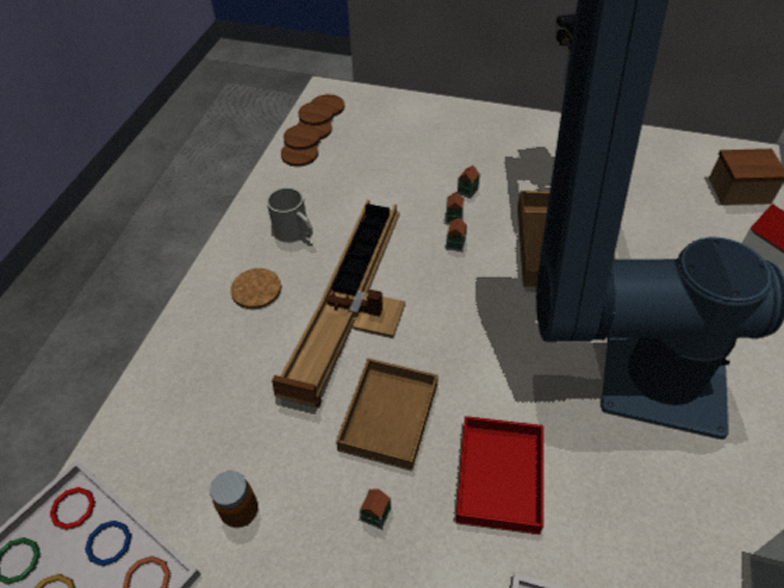

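Run:
```python
from h import *
z=np.load('top0.npz');im,d,K,T=[z[k] for k in('im','d','K','T')]
w=cloud(d,K,T);hsv=cv2.cvtColor(im,cv2.COLOR_RGB2HSV)
print('table z',np.nanmedian(w[200:300,230:240,2]))
for (u,v) in [(158,344),(515,366),(560,356),(617,367)]:
    u0,v0=int(u/1.4),int(v/1.4); s=np.s_[v0-18:v0+18,u0-20:u0+20]
    m=(w[s][...,2]>.035)
    p=w[s][m]; red=(hsv[s][m][:,1]>90)&((hsv[s][m][:,0]<14))
    for nm,q in(('all',p),('red',p[red])):
        rc=cv2.minAreaRect((q[:,:2]*1000).astype(np.float32)); print((u,v),nm,len(q),np.round(rc[0],1),np.round(rc[1],1),round(rc[2],1),'zmax',round(np.nanmax(q[:,2]),3))
    hz=p[p[:,2]>.057]; print('  ridge',hz.mean(0).round(4),np.linalg.svd(hz[:,:2]-hz[:,:2].mean(0))[2][0].round(2),len(hz))
# boxes: cardboard points above 25mm
for nm,(x0,y0,x1,y1) in dict(boxA=(200,285,325,385),boxB=(455,425,640,540)).items():
    s=np.s_[int(y0/1.4):int(y1/1.4),int(x0/1.4):int(x1/1.4)]
    q=w[s][(w[s][...,2]>.027)&(w[s][...,2]<.04)]
    rc=cv2.minAreaRect((q[:,:2]*1000).astype(np.float32));print(nm,np.round(rc,1) if 0 else rc,np.nanmedian(q[:,2]))
# mug jar slice
for nm,(x0,y0,x1,y1),zz in (('mug',(440,120,530,210),.07),('jar',(110,190,180,250),.07)):
    s=np.s_[int(y0/1.4):int(y1/1.4),int(x0/1.4):int(x1/1.4)]
    q=w[s][w[s][...,2]>zz]; print(nm,cv2.minEnclosingCircle((q[:,:2]*1000).astype(np.float32)))
c=im[150:240,170:400,::-1];cv2.imwrite('pics/stand.png',cv2.resize(c,None,fx=3.45,fy=3.45,interpolation=cv2.INTER_CUBIC))
```

```text
table z 0.0008497638814069284
(158, 344) all 271 [425.2 378.1] [37. 36.] 83.0 zmax 0.068
(158, 344) red 202 [424.2 377.8] [33.  32.5] 81.7 zmax 0.068
  ridge [0.4249 0.3774 0.0617] [-0.09 -1.  ] 109
(515, 366) all 258 [ 431.3 -222.7] [35.  36.1] 1.4 zmax 0.069
(515, 366) red 201 [ 429.6 -221.9] [30.3 32.3] 4.2 zmax 0.069
  ridge [ 0.4305 -0.223   0.0617] [ 0.03 -1.  ] 126
(560, 356) all 266 [ 452.1 -298.1] [35.7 35.8] 10.8 zmax 0.069
(560, 356) red 201 [ 451.4 -297.7] [32.1 33.1] 9.3 zmax 0.069
  ridge [ 0.452  -0.2982  0.062 ] [ 0.19 -0.98] 126
(617, 367) all 286 [ 441.2 -393.1] [35.9 36. ] 73.4 zmax 0.068
(617, 367) red 212 [ 440.7 -391.9] [33.1 31.9] 74.2 zmax 0.068
  ridge [ 0.4409 -0.3925  0.0616] [-0.33 -0.94] 128
boxA ((453.735595703125, 207.04129028320312), (170.7904815673828, 130.29861450195312), 89.34222412109375) 0.035086800367949096
boxB ((251.45755004882812, -267.5120849609375), (102.26632690429688, 228.36251831054688), 11.541924476623535) 0.0336499232224227
mug ((774.0957641601562, -167.192626953125), 52.16482925415039)
jar ((633.7966918945312, 427.86273193359375), 27.319583892822266)
```

View pics/stand.png

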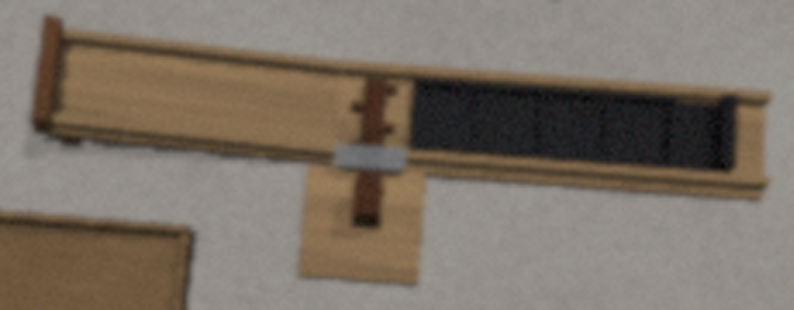

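Run:
```python
from h import *
z=np.load('top0.npz');im,d,K,T=[z[k] for k in('im','d','K','T')]
w=cloud(d,K,T);hsv=cv2.cvtColor(im,cv2.COLOR_RGB2HSV)
s=np.s_[150:240,170:400];W=w[s].reshape(-1,3);H=hsv[s].reshape(-1,3)
wood=(H[:,1]>60)&(H[:,2]>70)&(H[:,0]<25)
# far (+x) rail: top points over level part
from numpy.polynomial import polynomial as P
a=W[wood&(W[:,2]>.022)&(W[:,2]<.034)&(W[:,1]<.01)&(W[:,0]>.53)&(W[:,0]<.70)]
print(len(a)); 
def rect(q): return cv2.minAreaRect((q[:,:2]*1000).astype(np.float32))
print('rails level',rect(a))
mid=np.median(a[:,0])
for nm,q in(('far',a[a[:,0]>mid+.01]),('near',a[a[:,0]<mid-.01])):
    c=np.polyfit(q[:,1],q[:,0],1);res=q[:,0]-np.polyval(c,q[:,1]);k=abs(res)<.006;c=np.polyfit(q[k,1],q[k,0],1);print(nm,c,len(q),res.std(),q[:,1].min(),q[:,1].max())
st=W[(W[:,2]>.055)&(W[:,1]>.12)&(W[:,0]>.5)];print('stop',rect(st),st[:,2].max())
allw=W[(W[:,2]>.006)&(W[:,1]<-.05)&(W[:,0]>.5)];print('low part',rect(allw))
ap=W[wood&(W[:,2]>.005)&(W[:,2]<.015)&(W[:,0]<.575)];print('apron',rect(ap))
V=H[:,2]<60
t=W[V&(W[:,2]>.008)&(W[:,1]<.01)&(W[:,0]>.55)];print('tray',rect(t),t[:,2].max())
tb=t[t[:,2]>.034];print('tab',rect(tb),tb[:,2].mean())
dk=(H[:,2]<110)&(H[:,1]>90)&(W[:,2]>.05)&(W[:,0]<.62)&(W[:,1]<.1);print('handle',rect(W[dk]),W[dk][:,2].mean(),dk.sum())
```

```text
768
rails level ((607.3788452148438, -134.9477081298828), (84.77326202392578, 288.1896667480469), 1.4206674098968506)
far [0.00110558 0.64220084] 372 0.004565386588101696 -0.27825609440338195 0.009994467324175358
near [0.00344312 0.58096219] 369 0.0038702465028135234 -0.27912147356879813 0.008700442834295323
stop ((612.7823486328125, 211.43234252929688), (40.10068893432617, 74.39948272705078), 88.72748565673828) 0.07837824943004126
low part ((601.776123046875, -174.7728729248047), (199.76785278320312, 250.28746032714844), 1.98556649684906)
apron ((534.6243286132812, -9.238037109375), (89.77312469482422, 543.1895141601562), 10.515982627868652)
tray ((612.409912109375, -122.59687805175781), (53.87451934814453, 261.3298645019531), 0.12279818952083588) 0.04790744176706113
tab ((611.03662109375, -247.6807403564453), (9.243664741516113, 50.74314498901367), 87.61814880371094) 0.04175778492881918
handle ((540.3645629882812, 0.7015008926391602), (23.36750602722168, 18.813617706298828), 3.241849184036255) 0.06236931141422569 90
```

```bash
cat >> h.py <<'E'
from scipy.spatial.transform import Rotation as Ro
def pose():
    s=r.read_state(); return np.array(s['tool_pos'])*1000, Ro.from_euler('xyz',s['orientation'],degrees=True), s
def plan(xyz,jaw):
    """xyz mm TCP, jaw = world angle (deg) of tool z; tool x down. prints shift/turn in tool axes (both half turns)"""
    p,R,s=pose(); print('tcp',p.round(1),'jaw',np.degrees(np.arctan2(*R.as_matrix()[:2,2][::-1])).round(1),'q6',s['qpos'][5].round(1),'F',np.round(s['force'],1),'w',round(s['gripper_width']*1000,1),'t',s['clock'])
    for j in (jaw,jaw+180):
        a=np.radians(j);zt=np.array([np.cos(a),np.sin(a),0]);xt=np.array([0,0,-1.]);G=Ro.from_matrix(np.c_[xt,np.cross(zt,xt),zt])
        print('jaw',j,'shift',R.inv().apply(np.array(xyz)-p).round(1),'turn',(R.inv()*G).as_rotvec(degrees=True).round(1))
E
python3 -c "
from h import *
plan([540,1,200],90)"
```

```text
tcp [ 246.9 -490.9  217.9] jaw -63.3 q6 -11.6 F [ 0.2 -1.1 -0.2] w 92.7 t 0.1
jaw 90 shift [  18.5  482.8 -307.8] turn [-1.533e+02 -0.000e+00 -1.000e-01]
jaw 270 shift [  18.5  482.8 -307.8] turn [26.7 -0.1  0. ]
```

move_arm(
  rows=[
    {"x": 0, "y": 160, "z": -100, "ax": 9},
    {"x": 10, "y": 320, "z": -200, "ax": 18},
    {"x": 18.5, "y": 482.8, "z": -307.8, "ax": 26.7},
    {"x": 18.5, "y": 482.8, "z": -307.8, "ax": 26.7},
    {"x": 18.5, "y": 482.8, "z": -307.8, "ax": 26.7},
    {"x": 18.5, "y": 482.8, "z": -307.8, "ax": 26.7},
    {"x": 18.5, "y": 482.8, "z": -307.8, "ax": 26.7},
    {"x": 18.5, "y": 482.8, "z": -307.8, "ax": 26.7},
    {"x": 18.5, "y": 482.8, "z": -307.8, "ax": 26.7},
    {"x": 18.5, "y": 482.8, "z": -307.8, "ax": 26.7},
    {"x": 18.5, "y": 482.8, "z": -307.8, "ax": 26.7},
    {"x": 18.5, "y": 482.8, "z": -307.8, "ax": 26.7},
    {"x": 18.5, "y": 482.8, "z": -307.8, "ax": 26.7},
    {"x": 18.5, "y": 482.8, "z": -307.8, "ax": 26.7},
    {"x": 18.5, "y": 482.8, "z": -307.8, "ax": 26.7},
  ],
)

```text
invalid input at $.rows[0]: expected keys gripper, x, y, z, ax, ay, az
```

Run:
```python
from h import *
plan([540,1,27],-90)
im,d,K,T=snap('wrist');np.savez('w1.npz',im=im,d=d,K=K,T=T)
print(K[0,0],(-T[:3,:3].T@T[:3,3]).round(3),T[:3,:3].round(2).tolist())
cv2.imwrite('pics/w1.png',cv2.resize(im[...,::-1],(784,588)))
```

```text
tcp [ 246.9 -490.9  217.9] jaw -63.3 q6 -11.6 F [ 0.2 -1.1 -0.2] w 92.7 t 0.1
jaw -90 shift [ 191.5  482.8 -307.6] turn [26.7 -0.1  0. ]
jaw 90 shift [ 191.5  482.8 -307.6] turn [-1.533e+02 -0.000e+00 -1.000e-01]
359.9341358345205 [ 0.313 -0.458  0.384] [[0.45, -0.89, -0.0], [-0.86, -0.43, 0.27], [-0.24, -0.12, -0.96]]
```

View pics/w1.png

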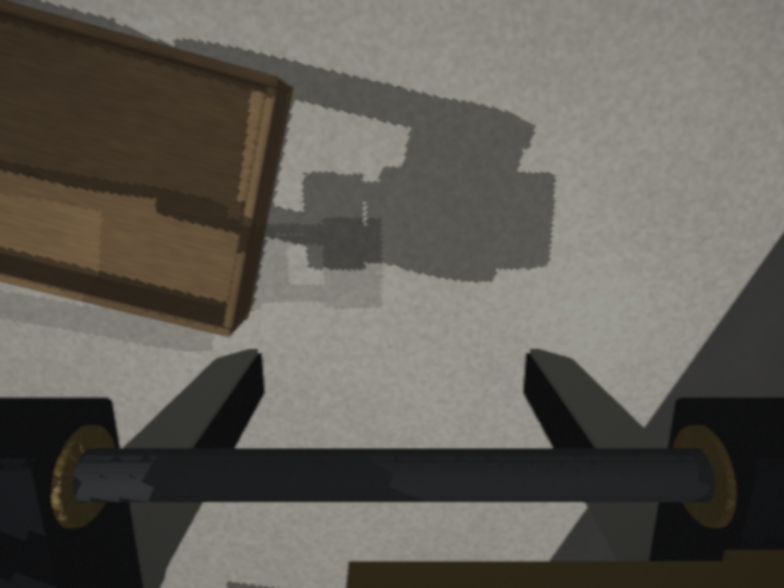

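move_arm(
  rows=[
    {"gripper": 100, "x": 0, "y": 160, "z": -100, "ax": 9, "ay": 0, "az": 0},
    {"gripper": 100, "x": 10, "y": 320, "z": -200, "ax": 18, "ay": 0, "az": 0},
    {"gripper": 60, "x": 18, "y": 483, "z": -308, "ax": 26.7, "ay": 0, "az": 0},
    {"gripper": 60, "x": 18, "y": 483, "z": -308, "ax": 26.7, "ay": 0, "az": 0},
    {"gripper": 60, "x": 18, "y": 483, "z": -308, "ax": 26.7, "ay": 0, "az": 0},
    {"gripper": 60, "x": 18, "y": 483, "z": -308, "ax": 26.7, "ay": 0, "az": 0},
    {"gripper": 60, "x": 18, "y": 483, "z": -308, "ax": 26.7, "ay": 0, "az": 0},
    {"gripper": 60, "x": 18, "y": 483, "z": -308, "ax": 26.7, "ay": 0, "az": 0},
    {"gripper": 60, "x": 18, "y": 483, "z": -308, "ax": 26.7, "ay": 0, "az": 0},
    {"gripper": 60, "x": 18, "y": 483, "z": -308, "ax": 26.7, "ay": 0, "az": 0},
    {"gripper": 60, "x": 18, "y": 483, "z": -308, "ax": 26.7, "ay": 0, "az": 0},
    {"gripper": 60, "x": 18, "y": 483, "z": -308, "ax": 26.7, "ay": 0, "az": 0},
    {"gripper": 60, "x": 18, "y": 483, "z": -308, "ax": 26.7, "ay": 0, "az": 0},
    {"gripper": 60, "x": 18, "y": 483, "z": -308, "ax": 26.7, "ay": 0, "az": 0},
    {"gripper": 60, "x": 18, "y": 483, "z": -308, "ax": 26.7, "ay": 0, "az": 0},
    {"gripper": 60, "x": 18, "y": 483, "z": -308, "ax": 26.7, "ay": 0, "az": 0},
  ],
)

```text
clock: 2.15
tool_pos: [0.5401, 0.0009, 0.2006]
orientation: [-168.6, 89.9, 101.4]
force: [0.0, 0.4, -0.1]
gripper_width: 0.0555
```

Run:
```python
from h import *
plan([540,1,27],-90)
im,d,K,T=snap('wrist');np.savez('w1.npz',im=im,d=d,K=K,T=T)
cv2.imwrite('pics/w2.png',cv2.resize(im[...,::-1],(784,588)))
w=cloud(d,K,T);hsv=cv2.cvtColor(im,cv2.COLOR_RGB2HSV)
h=(w[...,2]>.055)&(w[...,2]<.07)&(abs(w[...,0]-.54)<.03)&(abs(w[...,1])<.03)
q=w[h];print('handle',cv2.minAreaRect((q[:,:2]*1000).astype(np.float32)),q[:,2].mean(),len(q))
```

```text
tcp [540.1   0.9 200.6] jaw -90.0 q6 78.2 F [ 0.   0.4 -0.1] w 55.5 t 2.15
jaw -90 shift [ 1.736e+02 -1.000e-01  2.000e-01] turn [-0.  -0.1  0. ]
jaw 90 shift [ 1.736e+02 -1.000e-01  2.000e-01] turn [1.8e+02 0.0e+00 1.0e-01]
handle ((539.0750122070312, 1.8535728454589844), (24.18056297302246, 19.36273193359375), 0.17012673616409302) 0.061621555934665805 646
```

View pics/w2.png

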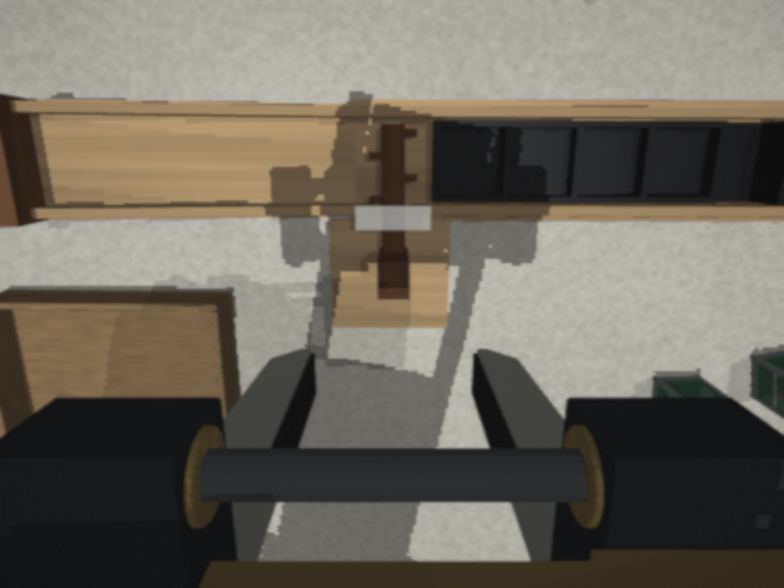

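move_arm(
  squeeze=40,
  rows=[
    {"gripper": 60, "x": 60, "y": -0.5, "z": -0.6, "ax": 0, "ay": 0, "az": 0},
    {"gripper": 60, "x": 110, "y": -0.5, "z": -0.6, "ax": 0, "ay": 0, "az": 0},
    {"gripper": 60, "x": 150, "y": -0.5, "z": -0.6, "ax": 0, "ay": 0, "az": 0},
    {"gripper": 60, "x": 172, "y": -0.5, "z": -0.6, "ax": 0, "ay": 0, "az": 0},
    {"gripper": 60, "x": 172, "y": -0.5, "z": -0.6, "ax": 0, "ay": 0, "az": 0},
    {"gripper": 10, "x": 172, "y": -0.5, "z": -0.6, "ax": 0, "ay": 0, "az": 0},
    {"gripper": 10, "x": 172, "y": -0.5, "z": -0.6, "ax": 0, "ay": 0, "az": 0},
    {"gripper": 10, "x": 172, "y": -0.5, "z": -0.6, "ax": 0, "ay": 0, "az": 0},
    {"gripper": 10, "x": 172, "y": -0.5, "z": -0.6, "ax": 0, "ay": 0, "az": 0},
    {"gripper": 10, "x": 172, "y": -0.5, "z": -0.6, "ax": 0, "ay": 0, "az": 0},
    {"gripper": 10, "x": 172, "y": -0.5, "z": -0.6, "ax": 0, "ay": 0, "az": 0},
  ],
)

```text
clock: 3.58
tool_pos: [0.5399, 0.0018, 0.0292]
orientation: [154.0, 89.9, 63.9]
force: [-1.3, -0.4, 5.4]
gripper_width: 0.0197
```

move_arm(
  rows=[
    {"gripper": 10, "x": 0, "y": 0, "z": 2, "ax": 0, "ay": 0, "az": 0},
    {"gripper": 10, "x": 0, "y": 0, "z": 4, "ax": 0, "ay": 0, "az": 0},
    {"gripper": 10, "x": 0, "y": 0, "z": 4, "ax": 0, "ay": 0, "az": 0},
  ],
)

```text
clock: 3.95
tool_pos: [0.5399, -0.0016, 0.0292]
orientation: [165.9, 89.9, 75.8]
force: [0.5, 5.1, 2.9]
gripper_width: 0.0198
```

move_arm(
  rows=[
    {"gripper": 10, "x": 0, "y": 0, "z": 1, "ax": 0, "ay": 0, "az": 0},
    {"gripper": 10, "x": 0, "y": 0, "z": 1, "ax": 0, "ay": 0, "az": 0},
  ],
)

```text
clock: 4.2
tool_pos: [0.5398, -0.0016, 0.0292]
orientation: [172.9, 89.8, 82.9]
force: [-0.1, 6.4, 3.0]
gripper_width: 0.0198
```

move_arm(
  rows=[
    {"gripper": 10, "x": 0, "y": 0, "z": 1, "ax": 0, "ay": 0, "az": 0},
    {"gripper": 10, "x": 0, "y": 0, "z": 1, "ax": 0, "ay": 0, "az": 0},
  ],
)

```text
clock: 4.45
tool_pos: [0.5399, -0.0017, 0.0292]
orientation: [173.0, 89.7, 83.0]
force: [-0.2, 6.3, 3.2]
gripper_width: 0.0197
```

move_arm(
  rows=[
    {"gripper": 10, "x": 0, "y": 0, "z": 2.5, "ax": 0, "ay": 0, "az": 0},
    {"gripper": 10, "x": 0, "y": 0, "z": 2.5, "ax": 0, "ay": 0, "az": 0},
  ],
)

```text
clock: 4.7
tool_pos: [0.5398, -0.002, 0.0292]
orientation: [175.9, 89.5, 85.8]
force: [1.1, 10.7, 3.3]
gripper_width: 0.0197
```

move_arm(
  rows=[
    {"gripper": 10, "x": 0, "y": 0, "z": -1, "ax": 0, "ay": 0, "az": 0},
    {"gripper": 10, "x": 0, "y": -4, "z": -1, "ax": 0, "ay": 0, "az": 0},
    {"gripper": 10, "x": 0, "y": -4, "z": -1, "ax": 0, "ay": 0, "az": 0},
  ],
)

```text
clock: 5.08
tool_pos: [0.5357, -0.0014, 0.0292]
orientation: [174.6, 89.5, 84.5]
force: [0.3, 0.6, 1.5]
gripper_width: 0.0198
```

move_arm(
  rows=[
    {"gripper": 10, "x": 0, "y": -4, "z": 0, "ax": 0, "ay": 0, "az": 0},
    {"gripper": 10, "x": 0, "y": -8, "z": 0, "ax": 0, "ay": 0, "az": 0},
    {"gripper": 10, "x": 0, "y": -11, "z": 0, "ax": 0, "ay": 0, "az": 0},
    {"gripper": 10, "x": 0, "y": -11, "z": 0, "ax": 0, "ay": 0, "az": 0},
  ],
)

```text
clock: 5.58
tool_pos: [0.5249, -0.0015, 0.0293]
orientation: [169.2, 89.5, 79.1]
force: [3.3, 1.3, -1.0]
gripper_width: 0.02
```

move_arm(
  rows=[
    {"gripper": 10, "x": 0, "y": -2, "z": 0, "ax": 0, "ay": 0, "az": 0},
    {"gripper": 10, "x": 0, "y": -2, "z": 0, "ax": 0, "ay": 0, "az": 0},
  ],
)

```text
clock: 5.82
tool_pos: [0.5248, -0.0016, 0.0294]
orientation: [145.5, 89.5, 55.5]
force: [7.9, 1.6, -5.8]
gripper_width: 0.0197
```

move_arm(
  rows=[
    {"gripper": 10, "x": 0, "y": 1, "z": 0, "ax": 0, "ay": 0, "az": 0},
    {"gripper": 10, "x": 0, "y": 1, "z": -4, "ax": 0, "ay": 0, "az": 0},
    {"gripper": 10, "x": 0, "y": 1, "z": -8, "ax": 0, "ay": 0, "az": 0},
    {"gripper": 10, "x": 0, "y": 1, "z": -8, "ax": 0, "ay": 0, "az": 0},
  ],
)

```text
clock: 6.32
tool_pos: [0.5252, 0.007, 0.0292]
orientation: [152.8, 89.5, 62.7]
force: [-1.1, 0.6, 0.3]
gripper_width: 0.0199
```

move_arm(
  rows=[
    {"gripper": 10, "x": 0, "y": 0, "z": -2, "ax": 0, "ay": 0, "az": 0},
    {"gripper": 10, "x": 0, "y": 0, "z": -2, "ax": 0, "ay": 0, "az": 0},
  ],
)

```text
clock: 6.58
tool_pos: [0.5251, 0.0088, 0.0292]
orientation: [152.2, 89.5, 62.1]
force: [0.3, -1.2, 1.1]
gripper_width: 0.0199
```

move_arm(
  rows=[
    {"gripper": 10, "x": 0, "y": -3, "z": 0.7, "ax": 0, "ay": 0, "az": 0},
    {"gripper": 10, "x": 0, "y": -7, "z": 0.7, "ax": 0, "ay": 0, "az": 0},
    {"gripper": 10, "x": 0, "y": -11, "z": 0.7, "ax": 0, "ay": 0, "az": 0},
    {"gripper": 10, "x": 0, "y": -14, "z": 0.7, "ax": 0, "ay": 0, "az": 0},
    {"gripper": 10, "x": 0, "y": -15, "z": 0.7, "ax": 0, "ay": 0, "az": 0},
  ],
)

```text
clock: 7.2
tool_pos: [0.5104, 0.0081, 0.0293]
orientation: [146.2, 89.5, 56.2]
force: [2.8, 0.4, -2.4]
gripper_width: 0.0198
```

Drew 14.5; contact. Next to the −y side (y ≈ −0.8) and draw.

move_arm(
  rows=[
    {"gripper": 10, "x": 0, "y": 1, "z": 0, "ax": 0, "ay": 0, "az": 0},
    {"gripper": 10, "x": 0, "y": 1, "z": 4, "ax": 0, "ay": 0, "az": 0},
    {"gripper": 10, "x": 0, "y": 1, "z": 9, "ax": 0, "ay": 0, "az": 0},
    {"gripper": 10, "x": 0, "y": 1, "z": 9, "ax": 0, "ay": 0, "az": 0},
    {"gripper": 10, "x": 0, "y": -4, "z": 9, "ax": 0, "ay": 0, "az": 0},
    {"gripper": 10, "x": 0, "y": -8, "z": 9, "ax": 0, "ay": 0, "az": 0},
    {"gripper": 10, "x": 0, "y": -12, "z": 9, "ax": 0, "ay": 0, "az": 0},
    {"gripper": 10, "x": 0, "y": -14.5, "z": 9, "ax": 0, "ay": 0, "az": 0},
    {"gripper": 10, "x": 0, "y": -14.5, "z": 9, "ax": 0, "ay": 0, "az": 0},
  ],
)

```text
clock: 8.32
tool_pos: [0.4958, -0.0009, 0.0292]
orientation: [145.4, 89.5, 55.4]
force: [0.5, 0.4, 1.0]
gripper_width: 0.0196
```

move_arm(
  rows=[
    {"gripper": 10, "x": 0, "y": 0.7, "z": -4, "ax": 0, "ay": 0, "az": 0},
    {"gripper": 10, "x": 0, "y": 0.7, "z": -9, "ax": 0, "ay": 0, "az": 0},
    {"gripper": 10, "x": 0, "y": 0.7, "z": -9, "ax": 0, "ay": 0, "az": 0},
    {"gripper": 10, "x": 0, "y": -4, "z": -9, "ax": 0, "ay": 0, "az": 0},
    {"gripper": 10, "x": 0, "y": -9, "z": -9, "ax": 0, "ay": 0, "az": 0},
    {"gripper": 10, "x": 0, "y": -14, "z": -9, "ax": 0, "ay": 0, "az": 0},
    {"gripper": 10, "x": 0, "y": -20, "z": -9, "ax": 0, "ay": 0, "az": 0},
    {"gripper": 10, "x": 0, "y": -28, "z": -9, "ax": 0, "ay": 0, "az": 0},
    {"gripper": 10, "x": 0, "y": -36, "z": -7, "ax": 0, "ay": 0, "az": 0},
    {"gripper": 10, "x": 0, "y": -36, "z": -7, "ax": 0, "ay": 0, "az": 0},
  ],
)

```text
clock: 9.57
tool_pos: [0.4589, 0.0061, 0.0291]
orientation: [150.0, 89.5, 59.9]
force: [-0.2, -1.1, -0.8]
gripper_width: 0.0198
```

Run:
```python
from h import *
plan([454,166,140],180)
```

```text
tcp [458.9   6.1  29.1] jaw -90.1 q6 76.0 F [-0.2 -1.1 -0.8] w 19.8 t 9.575
jaw 180 shift [-109.7   -4.6 -160.8] turn [89.9 -0.5  0.1]
jaw 360 shift [-109.7   -4.6 -160.8] turn [-90.1  -0.1  -0.5]
```

move_arm(
  rows=[
    {"gripper": 10, "x": -50, "y": 0, "z": 0, "ax": 0, "ay": 0, "az": 0},
    {"gripper": 10, "x": -90, "y": 0, "z": 0, "ax": 0, "ay": 0, "az": 0},
    {"gripper": 10, "x": -110, "y": 0, "z": 0, "ax": -8, "ay": 0, "az": 0},
    {"gripper": 10, "x": -110, "y": -1, "z": -20, "ax": -16, "ay": 0, "az": 0},
    {"gripper": 10, "x": -110, "y": -2, "z": -45, "ax": -25, "ay": 0, "az": -0.1},
    {"gripper": 10, "x": -110, "y": -3, "z": -70, "ax": -34, "ay": 0, "az": -0.2},
    {"gripper": 10, "x": -110, "y": -4, "z": -95, "ax": -43, "ay": 0, "az": -0.2},
    {"gripper": 10, "x": -110, "y": -4.6, "z": -120, "ax": -52, "ay": 0, "az": -0.3},
    {"gripper": 10, "x": -110, "y": -4.6, "z": -140, "ax": -61, "ay": 0, "az": -0.3},
    {"gripper": 10, "x": -110, "y": -4.6, "z": -160, "ax": -70, "ay": 0, "az": -0.4},
    {"gripper": 10, "x": -110, "y": -4.6, "z": -160, "ax": -79, "ay": 0, "az": -0.5},
    {"gripper": 10, "x": -110, "y": -4.6, "z": -160, "ax": -90, "ay": 0, "az": -0.5},
    {"gripper": 10, "x": -110, "y": -4.6, "z": -160, "ax": -90, "ay": 0, "az": -0.5},
    {"gripper": 10, "x": -110, "y": -4.6, "z": -160, "ax": -90, "ay": 0, "az": -0.5},
    {"gripper": 10, "x": -110, "y": -4.6, "z": -160, "ax": -90, "ay": 0, "az": -0.5},
  ],
)

```text
clock: 11.45
tool_pos: [0.454, 0.1651, 0.1402]
orientation: [119.1, 89.9, 118.9]
force: [-0.6, 0.7, -1.6]
gripper_width: 0.0198
```

Run:
```python
from h import *
plan([454,166,25],0)
im,d,K,T=snap('wrist');cv2.imwrite('pics/w3.png',cv2.resize(im[...,::-1],(560,420)))
```

```text
tcp [454.  165.1 140.2] jaw -0.2 q6 6.8 F [-0.6  0.7 -1.6] w 19.8 t 11.45
jaw 0 shift [115.2   0.6   0.2] turn [-0.2 -0.1 -0.1]
jaw 180 shift [115.2   0.6   0.2] turn [ 1.798e+02 -2.000e-01  1.000e-01]
```

View pics/w3.png

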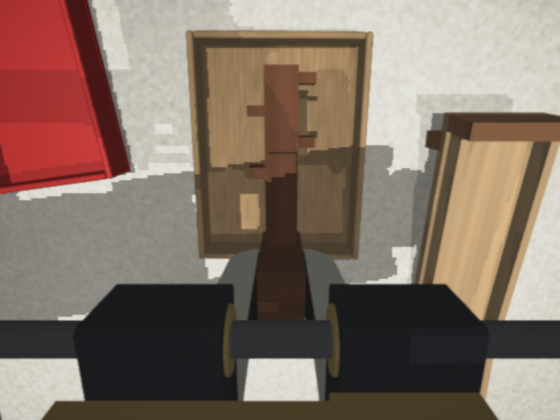

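move_arm(
  rows=[
    {"gripper": 10, "x": 50, "y": 0, "z": 0, "ax": 0, "ay": 0, "az": 0},
    {"gripper": 10, "x": 90, "y": 0, "z": 0, "ax": 0, "ay": 0, "az": 0},
    {"gripper": 10, "x": 108, "y": 0, "z": 0, "ax": 0, "ay": 0, "az": 0},
    {"gripper": 10, "x": 115, "y": 0, "z": 0, "ax": 0, "ay": 0, "az": 0},
    {"gripper": 10, "x": 115.5, "y": 0, "z": 0, "ax": 0, "ay": 0, "az": 0},
    {"gripper": 10, "x": 115.5, "y": 0, "z": 0, "ax": 0, "ay": 0, "az": 0},
    {"gripper": 40, "x": 115.5, "y": 0, "z": 0, "ax": 0, "ay": 0, "az": 0},
    {"gripper": 40, "x": 115.5, "y": 0, "z": 0, "ax": 0, "ay": 0, "az": 0},
    {"gripper": 40, "x": 115.5, "y": 0, "z": 0, "ax": 0, "ay": 0, "az": 0},
    {"gripper": 40, "x": 90, "y": 0, "z": 0, "ax": 0, "ay": 0, "az": 0},
    {"gripper": 40, "x": 50, "y": 0, "z": 0, "ax": 0, "ay": 0, "az": 0},
    {"gripper": 60, "x": -10, "y": 0, "z": 0, "ax": 0, "ay": 0, "az": 0},
    {"gripper": 60, "x": -60, "y": 0, "z": 0, "ax": 0, "ay": 0, "az": 0},
    {"gripper": 60, "x": -60, "y": 0, "z": 0, "ax": 0, "ay": 0, "az": 0},
  ],
)

```text
clock: 13.25
tool_pos: [0.4568, 0.1654, 0.2046]
orientation: [22.5, 89.5, 22.3]
force: [0.2, -0.1, -0.4]
gripper_width: 0.055
```

```bash
cat >> h.py <<'E'
def rect(q): 
    c,s,a=cv2.minAreaRect((q[:,:2]*1000).astype(np.float32)); return np.round(c,1),np.round(s,1),round(a,1)
def houses(tag):
    im,d,K,T=snap('top');w=cloud(d,K,T);hsv=cv2.cvtColor(im,cv2.COLOR_RGB2HSV)
    m=((hsv[...,1]>90)&(hsv[...,0]<14)&(w[...,2]>.044)&(w[...,2]<.1)).astype(np.uint8)
    n,l,st,c=cv2.connectedComponentsWithStats(m)
    for i in range(1,n):
        if st[i,4]>60: print('red blob',c[i].round(0),st[i,4],rect(w[l==i]),'z',w[l==i][:,2].max().round(3))
    cv2.imwrite(f'pics/{tag}.png',cv2.resize(im[...,::-1],(784,588)))
    return im,d,K,T,w,hsv
E
python3 - <<'E'
from h import *
plan([424.7,377.9,180],83)
im,d,K,T,w,hsv=houses('top1')
t=w[(hsv[...,2]<60)&(w[...,2]>.008)&(w[...,1]<.03)&(w[...,1]>-.3)&(w[...,0]>.57)&(w[...,0]<.66)]
tb=t[t[:,2]>.034];print('tab',rect(tb));print('tray',rect(t[t[:,2]>.018]))
E
```

```text
tcp [456.8 165.4 204.6] jaw -0.2 q6 6.7 F [ 0.2 -0.1 -0.4] w 55.0 t 13.25
jaw 83 shift [ 25.1 212.3 -32.9] turn [-83.2   0.5   0.2]
jaw 263 shift [ 25.1 212.3 -32.9] turn [96.8  0.2 -0.5]
red blob [205. 238.] 62 (array([455.7, 160.9]), array([18.1, 19.9]), 88.5) z 0.064
red blob [111. 245.] 178 (array([423.9, 376.2]), array([31.3, 31.7]), 88.5) z 0.067
red blob [402. 254.] 200 (array([ 451.5, -297.2]), array([31.8, 32.2]), 10.0) z 0.068
red blob [369. 261.] 200 (array([ 429.5, -221.7]), array([30. , 31.8]), 3.4) z 0.07
red blob [443. 262.] 212 (array([ 440.5, -391.9]), array([32.6, 32.2]), 72.4) z 0.068
tab (array([ 610.8, -247.5]), array([ 8.4, 51. ]), 86.9)
tray (array([ 612.3, -139.9]), array([225.8,  52.9]), 89.7)
```

View pics/top1.png

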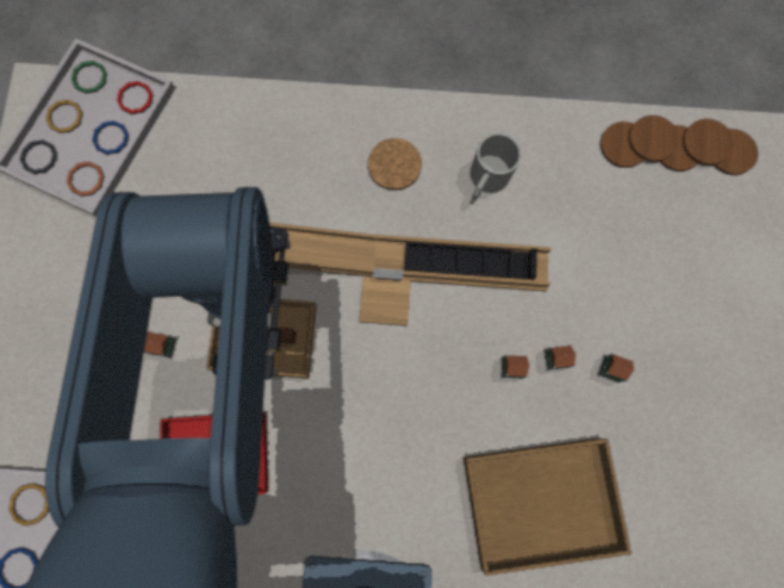

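move_arm(
  rows=[
    {"gripper": 60, "x": 0, "y": 50, "z": -10, "ax": 0, "ay": 0, "az": 0},
    {"gripper": 60, "x": 0, "y": 100, "z": -20, "ax": 0, "ay": 0, "az": 0},
    {"gripper": 60, "x": 5, "y": 150, "z": -32, "ax": 0, "ay": 0.5, "az": 0},
    {"gripper": 60, "x": 5, "y": 150, "z": -32, "ax": 0, "ay": 0.5, "az": 0},
    {"gripper": 60, "x": 5, "y": 150, "z": -32, "ax": 0, "ay": 0.5, "az": 0},
  ],
)

```text
clock: 13.92
tool_pos: [0.4228, 0.3146, 0.1958]
orientation: [173.4, 89.5, 173.3]
force: [0.2, -0.7, -1.4]
gripper_width: 0.0557
```

```bash
cat >> h.py <<'E'
def near(cx,cy,zmin=.045,zmax=.075,rad=.035):
    im,d,K,T=snap('wrist');w=cloud(d,K,T);hsv=cv2.cvtColor(im,cv2.COLOR_RGB2HSV)
    m=(hsv[...,1]>90)&(hsv[...,0]<14)&(w[...,2]>zmin)&(w[...,2]<zmax)&(np.hypot(w[...,0]-cx/1000,w[...,1]-cy/1000)<rad)
    q=w[m];print('near',rect(q) if len(q) else None,len(q),'zmax',q[:,2].max().round(3) if len(q) else 0)
    z=q[q[:,2]>np.percentile(q[:,2],80)];print(' ridge',(z[:,:2].mean(0)*1000).round(1),'dir',np.degrees(np.arctan2(*np.linalg.svd(z[:,:2]-z[:,:2].mean(0),full_matrices=False)[2][0][::-1])).round(1))
    return im,w,hsv
E
python3 - <<'E'
from h import *
im,w,hsv=near(424,377)
cv2.imwrite('pics/w4.png',cv2.resize(im[...,::-1],(560,420)))
plan([424.5,377.5,18],-3)
E
```

```text
near (array([423. , 380.1]), array([32.7, 32.8]), 82.8) 1561 zmax 0.066
 ridge [422.5 380.2] dir -96.9
tcp [423.2 314.2 196.2] jaw -0.2 q6 24.4 F [-0.3 -0.   0.7] w 55.5 t 13.975
jaw -3 shift [178.3  63.    2.4] turn [ 2.8 -0.4 -0.1]
jaw 177 shift [178.3  63.    2.4] turn [-1.772e+02  1.000e-01 -6.000e-01]
```

View pics/w4.png

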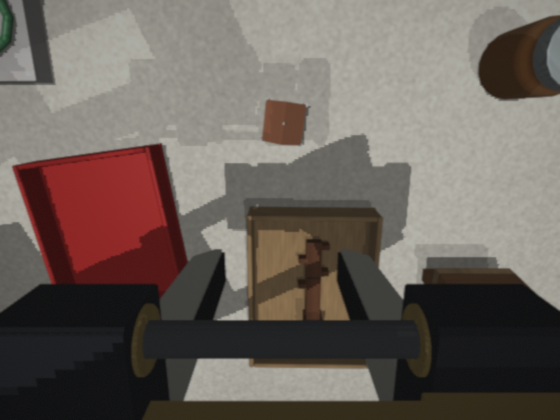

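move_arm(
  squeeze=20,
  rows=[
    {"gripper": 60, "x": 20, "y": 50, "z": 1.6, "ax": 7, "ay": -0.4, "az": 0},
    {"gripper": 60, "x": 60, "y": 64.7, "z": 1.6, "ax": 7, "ay": -0.4, "az": 0},
    {"gripper": 60, "x": 110, "y": 64.7, "z": 1.6, "ax": 7, "ay": -0.4, "az": 0},
    {"gripper": 60, "x": 150, "y": 64.7, "z": 1.6, "ax": 7, "ay": -0.4, "az": 0},
    {"gripper": 60, "x": 178, "y": 64.7, "z": 1.6, "ax": 7, "ay": -0.4, "az": 0},
    {"gripper": 60, "x": 178, "y": 64.7, "z": 1.6, "ax": 7, "ay": -0.4, "az": 0},
    {"gripper": 60, "x": 178, "y": 64.7, "z": 1.6, "ax": 7, "ay": -0.4, "az": 0},
    {"gripper": 25, "x": 178, "y": 64.7, "z": 1.6, "ax": 7, "ay": -0.4, "az": 0},
    {"gripper": 25, "x": 178, "y": 64.7, "z": 1.6, "ax": 7, "ay": -0.4, "az": 0},
    {"gripper": 25, "x": 178, "y": 64.7, "z": 1.6, "ax": 7, "ay": -0.4, "az": 0},
    {"gripper": 25, "x": 178, "y": 64.7, "z": 1.6, "ax": 7, "ay": -0.4, "az": 0},
    {"gripper": 25, "x": 178, "y": 64.7, "z": 1.6, "ax": 7, "ay": -0.4, "az": 0},
  ],
)

```text
clock: 15.48
tool_pos: [0.4242, 0.3794, 0.0192]
orientation: [63.2, 89.9, 56.0]
force: [-1.6, 0.5, 6.5]
gripper_width: 0.0338
```

Run:
```python
from h import *
plan([612,-50,140],0)
```

```text
tcp [424.2 379.4  19.2] jaw -7.2 q6 37.7 F [-1.6  0.5  6.5] w 33.8 t 15.475
jaw 0 shift [-121.3 -402.5  240. ] turn [-7.2  0.  -0.1]
jaw 180 shift [-121.3 -402.5  240. ] turn [ 1.728e+02 -1.000e-01 -1.000e-01]
```

move_arm(
  rows=[
    {"gripper": 25, "x": -50, "y": 0, "z": 0, "ax": 0, "ay": 0, "az": 0},
    {"gripper": 25, "x": -100, "y": 0, "z": 0, "ax": 0, "ay": 0, "az": 0},
    {"gripper": 25, "x": -121, "y": -20, "z": 10, "ax": -2, "ay": 0, "az": 0},
    {"gripper": 25, "x": -121, "y": -70, "z": 38, "ax": -5, "ay": 0, "az": 0},
    {"gripper": 25, "x": -121, "y": -120, "z": 65, "ax": -7.2, "ay": 0, "az": 0},
    {"gripper": 25, "x": -121, "y": -170, "z": 92, "ax": -7.2, "ay": 0, "az": 0},
    {"gripper": 25, "x": -121, "y": -220, "z": 120, "ax": -7.2, "ay": 0, "az": 0},
    {"gripper": 25, "x": -121, "y": -270, "z": 147, "ax": -7.2, "ay": 0, "az": 0},
    {"gripper": 25, "x": -121, "y": -320, "z": 174, "ax": -7.2, "ay": 0, "az": 0},
    {"gripper": 25, "x": -121, "y": -370, "z": 201, "ax": -7.2, "ay": 0, "az": 0},
    {"gripper": 25, "x": -121, "y": -420, "z": 228, "ax": -7.2, "ay": 0, "az": 0},
    {"gripper": 25, "x": -121, "y": -452, "z": 246, "ax": -7.2, "ay": 0, "az": 0},
    {"gripper": 25, "x": -121, "y": -452, "z": 246, "ax": -7.2, "ay": 0, "az": 0},
    {"gripper": 25, "x": -121, "y": -452, "z": 246, "ax": -7.2, "ay": 0, "az": 0},
    {"gripper": 25, "x": -121, "y": -452, "z": 246, "ax": -7.2, "ay": 0, "az": 0},
  ],
)

```text
clock: 17.35
tool_pos: [0.6112, -0.0983, 0.1396]
orientation: [82.3, 89.9, 82.5]
force: [-0.9, 0.5, -0.6]
gripper_width: 0.0338
```

Run:
```python
from h import *
plan([612,-50,34],0)
im,d,K,T=snap('wrist');w=cloud(d,K,T);np.savez('w5.npz',im=im,d=d,K=K,T=T)
cv2.imwrite('pics/w5.png',cv2.resize(im[...,::-1],(784,588)))
hsv=cv2.cvtColor(im,cv2.COLOR_RGB2HSV)
t=w[(hsv[...,2]<60)&(w[...,2]>.020)&(w[...,2]<.032)&(w[...,1]>-.1)&(w[...,1]<.03)&(w[...,0]>.57)&(w[...,0]<.66)]
if len(t): print('traytop',t.min(0),t.max(0),len(t)); e=t[t[:,1]>t[:,1].max()-.008]; print('front wall',rect(e))
a=w[(w[...,2]>.024)&(w[...,2]<.032)&(w[...,1]>-.2)&(w[...,1]<.0)&(w[...,0]>.56)&(w[...,0]<.67)&(hsv[...,2]>60)]
print('rails',rect(a)) if len(a) else 0
```

```text
tcp [611.2 -98.3 139.6] jaw 0.1 q6 -19.7 F [-0.9  0.5 -0.6] w 33.8 t 17.35
jaw 0 shift [105.7  48.1   0.8] turn [ 0.1  0.  -0.1]
jaw 180 shift [105.7  48.1   0.8] turn [-179.9    0.2    0. ]
traytop [ 0.58351425 -0.09991057  0.02007935] [ 0.63558759 -0.02499028  0.02798393] 1216
front wall (array([608.1, -29. ]), array([ 7.3, 48.4]), 89.2)
rails (array([604.5, -64.7]), array([129.3,  78.1]), 89.9)
```

View pics/w5.png

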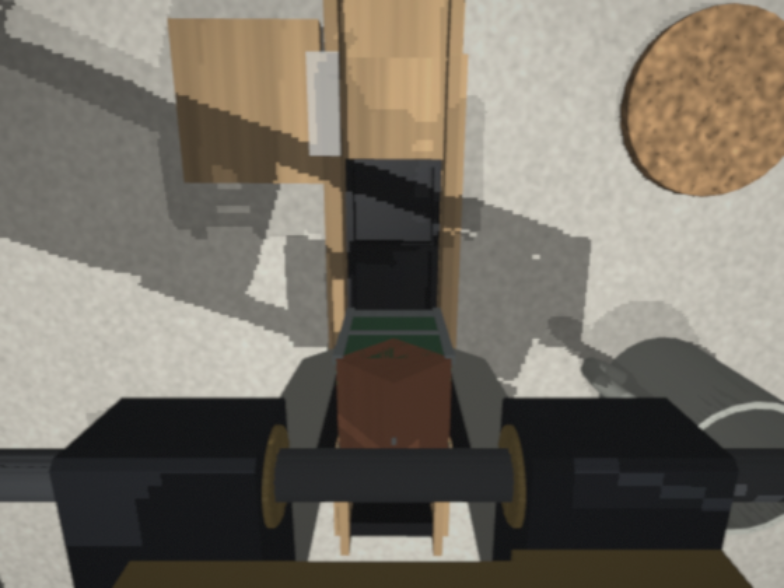

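Run:
```python
from h import *
z=np.load('w5.npz');K,T,im=z['K'],z['T'],z['im']
for nm,u,v,h in(('front top',393,159,.026),('div',393,241,.026),('railL in top',343,200,.028),('railR in top',444,200,.028),('railL',330,300,.028),('railR',458,300,.028)):
    print(nm,(ray(K,T,u/1.4,v/1.4,h)*1000).round(1))
g=im[:,280,:].sum(1);print([(i,int(g[i])) for i in range(105,225,1)])
```

```text
front top [610.1 -25.3  26. ]
div [610.2 -69.6  26. ]
railL in top [583.  -46.9  28. ]
railR in top [637.8 -46.7  28. ]
railL [ 574.2 -103.4   28. ]
railR [ 647.5 -103.2   28. ]
[(105, 433), (106, 432), (107, 432), (108, 432), (109, 432), (110, 432), (111, 431), (112, 411), (113, 332), (114, 237), (115, 199), (116, 195), (117, 197), (118, 195), (119, 193), (120, 195), (121, 192), (122, 192), (123, 173), (124, 112), (125, 73), (126, 69), (127, 70), (128, 67), (129, 69), (130, 65), (131, 68), (132, 67), (133, 64), (134, 64), (135, 67), (136, 63), (137, 66), (138, 69), (139, 64), (140, 68), (141, 69), (142, 66), (143, 68), (144, 66), (145, 100), (146, 153), (147, 170), (148, 169), (149, 176), (150, 178), (151, 177), (152, 175), (153, 177), (154, 173), (155, 176), (156, 173), (157, 174), (158, 174), (159, 173), (160, 174), (161, 174), (162, 174), (163, 170), (164, 170), (165, 169), (166, 170), (167, 170), (168, 168), (169, 167), (170, 153), (171, 102), (172, 57), (173, 50), (174, 56), (175, 61), (176, 61), (177, 63), (178, 66), (179, 67), (180, 73), (181, 73), (182, 68), (183, 64), (184, 66), (185, 68), (186, 61), (187, 63), (188, 66), (189, 63), (190, 70), (191, 75), (192, 80), (193, 78), (194, 79), (195, 77), (196, 83), (197, 79), (198, 81), (199, 78), (200, 77), (201, 77), (202, 81), (203, 77), (204, 79), (205, 77), (206, 79), (207, 78), (208, 83), (209, 78), (210, 81), (211, 80), (212, 80), (213, 80), (214, 81), (215, 80), (216, 80), (217, 82), (218, 80), (219, 83), (220, 94), (221, 140), (222, 186), (223, 198), (224, 200)]
```

move_arm(
  rows=[
    {"gripper": 25, "x": 0, "y": 30, "z": 0, "ax": 0, "ay": 0, "az": 0},
    {"gripper": 25, "x": 20, "y": 47.3, "z": -0.2, "ax": 0, "ay": 0, "az": 0},
    {"gripper": 25, "x": 60, "y": 47.3, "z": -0.2, "ax": 0, "ay": 0, "az": 0},
    {"gripper": 25, "x": 82, "y": 47.3, "z": -0.2, "ax": 0, "ay": 0, "az": 0},
    {"gripper": 25, "x": 92, "y": 47.3, "z": -0.2, "ax": 0, "ay": 0, "az": 0},
    {"gripper": 25, "x": 99, "y": 47.3, "z": -0.2, "ax": 0, "ay": 0, "az": 0},
    {"gripper": 25, "x": 105, "y": 47.3, "z": -0.2, "ax": 0, "ay": 0, "az": 0},
    {"gripper": 25, "x": 105.5, "y": 47.3, "z": -0.2, "ax": 0, "ay": 0, "az": 0},
    {"gripper": 25, "x": 105.5, "y": 47.3, "z": -0.2, "ax": 0, "ay": 0, "az": 0},
  ],
)

```text
clock: 18.52
tool_pos: [0.6115, -0.0511, 0.0348]
orientation: [46.4, 89.9, 46.5]
force: [0.9, 0.4, -0.5]
gripper_width: 0.0336
```

move_arm(
  rows=[
    {"gripper": 25, "x": 1.5, "y": 0, "z": 0, "ax": 0, "ay": 0, "az": 0},
    {"gripper": 25, "x": 1.5, "y": 0, "z": 0, "ax": 0, "ay": 0, "az": 0},
    {"gripper": 55, "x": 1, "y": 0, "z": 0, "ax": 0, "ay": 0, "az": 0},
    {"gripper": 55, "x": 1, "y": 0, "z": 0, "ax": 0, "ay": 0, "az": 0},
    {"gripper": 55, "x": 1, "y": 0, "z": 0, "ax": 0, "ay": 0, "az": 0},
    {"gripper": 55, "x": -20, "y": 0, "z": 0, "ax": 0, "ay": 0, "az": 0},
    {"gripper": 60, "x": -60, "y": 0, "z": 0, "ax": 0, "ay": 0, "az": 0},
    {"gripper": 60, "x": -110, "y": 0, "z": 0, "ax": 0, "ay": 0, "az": 0},
    {"gripper": 60, "x": -150, "y": 0, "z": 0, "ax": 0, "ay": 0, "az": 0},
    {"gripper": 60, "x": -165, "y": 0, "z": 0, "ax": 0, "ay": 0, "az": 0},
  ],
)

```text
clock: 19.77
tool_pos: [0.6125, -0.0516, 0.2027]
orientation: [2.7, 89.6, 2.8]
force: [-0.8, -0.6, 0.1]
gripper_width: 0.0557
```

Run:
```python
from h import *
houses('top2')
plan([430.5,-265,200],4)
```

```text
red blob [107. 162.] 111 (array([622.5, 414.3]), array([23.9, 53.3]), 49.6) z 0.08
red blob [183. 170.] 127 (array([611.8, 225.1]), array([11.4, 72.8]), 89.5) z 0.078
red blob [402. 254.] 204 (array([ 451.2, -297.2]), array([31.8, 32.5]), 11.2) z 0.07
red blob [369. 261.] 198 (array([ 429.6, -221.6]), array([29.9, 31.9]), 3.1) z 0.069
red blob [443. 262.] 211 (array([ 440.7, -391.5]), array([32.6, 31.4]), 72.9) z 0.068
tcp [612.6 -51.6 203.2] jaw 0.1 q6 -15.4 F [-0.1 -0.4  0.5] w 55.6 t 19.825
jaw 4 shift [   2.  -213.  -182.6] turn [-3.9  0.4  0. ]
jaw 184 shift [   2.  -213.  -182.6] turn [176.1   0.   -0.6]
```

View pics/top2.png

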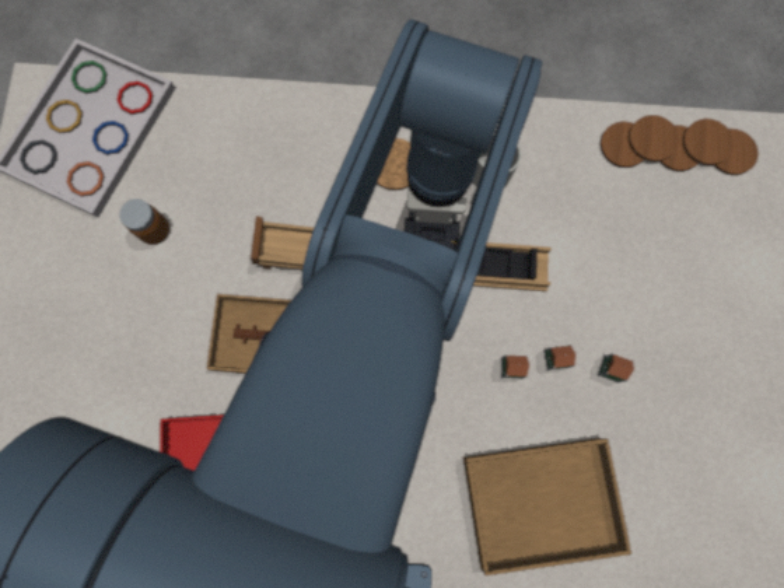

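move_arm(
  rows=[
    {"gripper": 60, "x": 2, "y": -40, "z": -35, "ax": -2, "ay": 0.4, "az": 0},
    {"gripper": 60, "x": 2, "y": -80, "z": -70, "ax": -3.5, "ay": 0.4, "az": 0},
    {"gripper": 60, "x": 2, "y": -120, "z": -105, "ax": -3.5, "ay": 0.4, "az": 0},
    {"gripper": 60, "x": 2, "y": -165, "z": -140, "ax": -3.5, "ay": 0.4, "az": 0},
    {"gripper": 60, "x": 2, "y": -213, "z": -182.5, "ax": -3.5, "ay": 0.4, "az": 0},
    {"gripper": 60, "x": 2, "y": -213, "z": -182.5, "ax": -3.5, "ay": 0.4, "az": 0},
    {"gripper": 60, "x": 2, "y": -213, "z": -182.5, "ax": -3.5, "ay": 0.4, "az": 0},
    {"gripper": 60, "x": 2, "y": -213, "z": -182.5, "ax": -3.5, "ay": 0.4, "az": 0},
  ],
)

```text
clock: 20.82
tool_pos: [0.4312, -0.2638, 0.1993]
orientation: [127.6, 89.9, 131.3]
force: [0.4, -0.5, -0.6]
gripper_width: 0.0562
```

Run:
```python
from h import *
im,w,hsv=near(430.5,-222)
cv2.imwrite('pics/w6.png',cv2.resize(im[...,::-1],(560,420)))
plan([429.7,-221.5,18],3.5)
```

```text
near (array([ 429.1, -221.5]), array([32.9, 33.9]), 2.3) 1501 zmax 0.067
 ridge [ 428.8 -220.7] dir -88.2
tcp [ 431.3 -263.7  199.5] jaw 3.8 q6 -47.9 F [-0.3  0.1 -0.3] w 55.5 t 20.875
jaw 3.5 shift [181.5  42.1   1.3] turn [ 0.3 -0.1 -0.1]
jaw 183.5 shift [181.5  42.1   1.3] turn [-1.797e+02  1.000e-01 -1.000e-01]
```

move_arm(
  squeeze=20,
  rows=[
    {"gripper": 60, "x": 30, "y": 42, "z": 1, "ax": 0.8, "ay": 0, "az": 0},
    {"gripper": 60, "x": 80, "y": 42, "z": 1, "ax": 0.8, "ay": 0, "az": 0},
    {"gripper": 60, "x": 130, "y": 42, "z": 1, "ax": 0.8, "ay": 0, "az": 0},
    {"gripper": 60, "x": 165, "y": 42, "z": 1, "ax": 0.8, "ay": 0, "az": 0},
    {"gripper": 60, "x": 181, "y": 42, "z": 1, "ax": 0.8, "ay": 0, "az": 0},
    {"gripper": 60, "x": 181, "y": 42, "z": 1, "ax": 0.8, "ay": 0, "az": 0},
    {"gripper": 60, "x": 181, "y": 42, "z": 1, "ax": 0.8, "ay": 0, "az": 0},
    {"gripper": 25, "x": 181, "y": 42, "z": 1, "ax": 0.8, "ay": 0, "az": 0},
    {"gripper": 25, "x": 181, "y": 42, "z": 1, "ax": 0.8, "ay": 0, "az": 0},
    {"gripper": 25, "x": 181, "y": 42, "z": 1, "ax": 0.8, "ay": 0, "az": 0},
    {"gripper": 25, "x": 181, "y": 42, "z": 1, "ax": 0.8, "ay": 0, "az": 0},
    {"gripper": 25, "x": 181, "y": 42, "z": 1, "ax": 0.8, "ay": 0, "az": 0},
  ],
)

```text
clock: 22.38
tool_pos: [0.4297, -0.2219, 0.0191]
orientation: [117.0, 90.0, 119.9]
force: [-0.1, 0.7, 5.4]
gripper_width: 0.0342
```

Run:
```python
from h import *
plan([611,-96.3,130],0)
```

```text
tcp [ 429.7 -221.9   19.1] jaw 2.9 q6 -43.5 F [-0.1  0.7  5.4] w 34.2 t 22.375
jaw 0 shift [-110.9  116.1  187.5] turn [ 2.9 -0.  -0. ]
jaw 180 shift [-110.9  116.1  187.5] turn [-177.1    0.    -0. ]
```

move_arm(
  rows=[
    {"gripper": 25, "x": -50, "y": 0, "z": 0, "ax": 0, "ay": 0, "az": 0},
    {"gripper": 25, "x": -100, "y": 0, "z": 0, "ax": 0, "ay": 0, "az": 0},
    {"gripper": 25, "x": -111, "y": 20, "z": 35, "ax": 1, "ay": 0, "az": 0},
    {"gripper": 25, "x": -111, "y": 48, "z": 80, "ax": 2, "ay": 0, "az": 0},
    {"gripper": 25, "x": -111, "y": 76, "z": 125, "ax": 2.9, "ay": 0, "az": 0},
    {"gripper": 25, "x": -111, "y": 104, "z": 170, "ax": 2.9, "ay": 0, "az": 0},
    {"gripper": 25, "x": -111, "y": 115.7, "z": 187.5, "ax": 2.9, "ay": 0, "az": 0},
    {"gripper": 25, "x": -111, "y": 115.7, "z": 187.5, "ax": 2.9, "ay": 0, "az": 0},
    {"gripper": 25, "x": -111, "y": 115.7, "z": 187.5, "ax": 2.9, "ay": 0, "az": 0},
    {"gripper": 25, "x": -111, "y": 115.7, "z": 187.5, "ax": 2.9, "ay": 0, "az": 0},
    {"gripper": 25, "x": -111, "y": 115.7, "z": 187.5, "ax": 2.9, "ay": 0, "az": 0},
  ],
)

```text
clock: 23.75
tool_pos: [0.6105, -0.0975, 0.1303]
orientation: [128.9, 90.0, 128.9]
force: [-0.4, -1.0, -0.6]
gripper_width: 0.0338
```

Run:
```python
from h import *
plan([611,-96.7,33.5],0)
im,w,hsv=near(611,-50,.06,.1)
cv2.imwrite('pics/w7.png',cv2.resize(im[...,::-1],(784,588)))
```

```text
tcp [610.5 -97.5 130.3] jaw -0.0 q6 -19.4 F [-0.4 -1.  -0.6] w 33.8 t 23.75
jaw 0 shift [96.8  0.8  0.5] turn [-0. -0. -0.]
jaw 180 shift [96.8  0.8  0.5] turn [180.  -0.   0.]
near (array([610.4, -50.6]), array([33.6, 34.4]), 0.8) 2839 zmax 0.08
 ridge [610.4 -50.2] dir -89.9
```

View pics/w7.png

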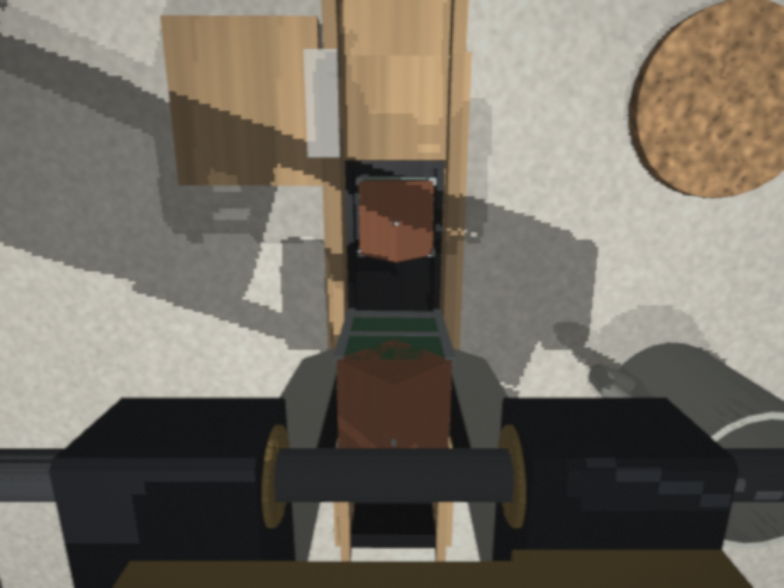

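move_arm(
  rows=[
    {"gripper": 25, "x": 40, "y": 0.8, "z": 0.3, "ax": 0, "ay": 0, "az": 0},
    {"gripper": 25, "x": 72, "y": 0.8, "z": 0.3, "ax": 0, "ay": 0, "az": 0},
    {"gripper": 25, "x": 83, "y": 0.8, "z": 0.3, "ax": 0, "ay": 0, "az": 0},
    {"gripper": 25, "x": 90, "y": 0.8, "z": 0.3, "ax": 0, "ay": 0, "az": 0},
    {"gripper": 25, "x": 96, "y": 0.8, "z": 0.3, "ax": 0, "ay": 0, "az": 0},
    {"gripper": 25, "x": 97.5, "y": 0.8, "z": 0.3, "ax": 0, "ay": 0, "az": 0},
    {"gripper": 25, "x": 97.5, "y": 0.8, "z": 0.3, "ax": 0, "ay": 0, "az": 0},
  ],
)

```text
clock: 24.68
tool_pos: [0.6113, -0.0967, 0.0334]
orientation: [-11.3, 89.9, -11.3]
force: [0.1, -0.6, -1.2]
gripper_width: 0.0336
```

Release, raise, and go to house C's look point in the same pattern.

move_arm(
  rows=[
    {"gripper": 25, "x": 0.3, "y": 0, "z": 0, "ax": 0, "ay": 0, "az": 0},
    {"gripper": 55, "x": 0, "y": 0, "z": 0, "ax": 0, "ay": 0, "az": 0},
    {"gripper": 55, "x": 0, "y": 0, "z": 0, "ax": 0, "ay": 0, "az": 0},
    {"gripper": 55, "x": 0, "y": 0, "z": 0, "ax": 0, "ay": 0, "az": 0},
    {"gripper": 55, "x": -20, "y": 0, "z": 0, "ax": 0, "ay": 0, "az": 0},
    {"gripper": 60, "x": -60, "y": 0, "z": 0, "ax": 0, "ay": 0, "az": 0},
    {"gripper": 60, "x": -110, "y": 0, "z": 0, "ax": 0, "ay": 0, "az": 0},
    {"gripper": 60, "x": -150, "y": 0, "z": 0, "ax": 0, "ay": 0, "az": 0},
    {"gripper": 60, "x": -165, "y": -50, "z": -30, "ax": -3, "ay": 0, "az": 0},
    {"gripper": 60, "x": -165, "y": -100, "z": -60, "ax": -7, "ay": 0, "az": 0},
    {"gripper": 60, "x": -165, "y": -150, "z": -95, "ax": -10, "ay": 0, "az": 0},
    {"gripper": 60, "x": -165, "y": -200, "z": -130, "ax": -10, "ay": 0, "az": 0},
    {"gripper": 60, "x": -165, "y": -243, "z": -160, "ax": -10, "ay": 0, "az": 0},
    {"gripper": 60, "x": -165, "y": -243, "z": -160, "ax": -10, "ay": 0, "az": 0},
    {"gripper": 60, "x": -165, "y": -243, "z": -160, "ax": -10, "ay": 0, "az": 0},
    {"gripper": 60, "x": -165, "y": -243, "z": -160, "ax": -10, "ay": 0, "az": 0},
  ],
)

```text
clock: 26.68
tool_pos: [0.4518, -0.3385, 0.1983]
orientation: [-0.9, 89.9, 9.2]
force: [0.3, -0.5, 0.3]
gripper_width: 0.0559
```

Run:
```python
from h import *
houses('top3')
im,w,hsv=near(451.5,-297.5)
plan([451.5,-297.5,18],10)
```

```text
red blob [108. 162.] 111 (array([621.2, 414.1]), array([23.4, 51.8]), 49.1) z 0.075
red blob [183. 170.] 114 (array([611.6, 224.8]), array([11.5, 72.3]), 89.7) z 0.078
red blob [300. 179.] 204 (array([612.7, -51.9]), array([33.6, 34.5]), 2.0) z 0.083
red blob [320. 180.] 208 (array([613. , -97.6]), array([35.8, 33.7]), 3.3) z 0.082
red blob [204. 238.] 99 (array([455.1, 163.7]), array([19.6, 24.5]), 3.3) z 0.063
red blob [402. 254.] 215 (array([ 451.3, -297.5]), array([32.5, 33.5]), 11.9) z 0.069
near (array([ 449.6, -297.1]), array([32.7, 33.8]), 10.4) 1503 zmax 0.066
 ridge [ 449.6 -297.1] dir -79.4
tcp [ 451.9 -338.5  198.3] jaw 10.1 q6 -58.3 F [1.  0.1 0.4] w 55.7 t 26.775
jaw 10 shift [180.3  40.4   6.6] turn [0.1 0.1 0. ]
jaw 190 shift [180.3  40.4   6.6] turn [-1.799e+02 -0.000e+00  1.000e-01]
```

move_arm(
  squeeze=20,
  rows=[
    {"gripper": 60, "x": 30, "y": 41, "z": 5.5, "ax": 0, "ay": 0, "az": 0},
    {"gripper": 60, "x": 80, "y": 41, "z": 5.5, "ax": 0, "ay": 0, "az": 0},
    {"gripper": 60, "x": 130, "y": 41, "z": 5.5, "ax": 0, "ay": 0, "az": 0},
    {"gripper": 60, "x": 165, "y": 41, "z": 5.5, "ax": 0, "ay": 0, "az": 0},
    {"gripper": 60, "x": 180, "y": 41, "z": 5.5, "ax": 0, "ay": 0, "az": 0},
    {"gripper": 60, "x": 180, "y": 41, "z": 5.5, "ax": 0, "ay": 0, "az": 0},
    {"gripper": 60, "x": 180, "y": 41, "z": 5.5, "ax": 0, "ay": 0, "az": 0},
    {"gripper": 25, "x": 180, "y": 41, "z": 5.5, "ax": 0, "ay": 0, "az": 0},
    {"gripper": 25, "x": 180, "y": 41, "z": 5.5, "ax": 0, "ay": 0, "az": 0},
    {"gripper": 25, "x": 180, "y": 41, "z": 5.5, "ax": 0, "ay": 0, "az": 0},
    {"gripper": 25, "x": 180, "y": 41, "z": 5.5, "ax": 0, "ay": 0, "az": 0},
    {"gripper": 25, "x": 180, "y": 41, "z": 5.5, "ax": 0, "ay": 0, "az": 0},
  ],
)

```text
clock: 28.28
tool_pos: [0.4506, -0.2975, 0.0189]
orientation: [-35.3, 89.9, -25.2]
force: [-0.1, 1.3, 5.9]
gripper_width: 0.0335
```

Run:
```python
from h import *
plan([611,-142.5,130],0)
```

```text
tcp [ 450.6 -297.5   18.9] jaw 10.1 q6 -55.4 F [-0.1  1.3  5.9] w 33.5 t 28.275
jaw 0 shift [-110.9  124.3  185.3] turn [10.1  0.1  0.1]
jaw 180 shift [-110.9  124.3  185.3] turn [-1.699e+02 -1.000e-01  1.000e-01]
```

move_arm(
  rows=[
    {"gripper": 25, "x": -50, "y": 0, "z": 0, "ax": 0, "ay": 0, "az": 0},
    {"gripper": 25, "x": -100, "y": 0, "z": 0, "ax": 0, "ay": 0, "az": 0},
    {"gripper": 25, "x": -111, "y": 24, "z": 35, "ax": 3, "ay": 0, "az": 0},
    {"gripper": 25, "x": -111, "y": 54, "z": 80, "ax": 7, "ay": 0, "az": 0},
    {"gripper": 25, "x": -111, "y": 84, "z": 125, "ax": 10.1, "ay": 0, "az": 0},
    {"gripper": 25, "x": -111, "y": 114, "z": 170, "ax": 10.1, "ay": 0, "az": 0},
    {"gripper": 25, "x": -111, "y": 124.2, "z": 185.3, "ax": 10.1, "ay": 0, "az": 0},
    {"gripper": 25, "x": -111, "y": 124.2, "z": 185.3, "ax": 10.1, "ay": 0, "az": 0},
    {"gripper": 25, "x": -111, "y": 124.2, "z": 185.3, "ax": 10.1, "ay": 0, "az": 0},
    {"gripper": 25, "x": -111, "y": 124.2, "z": 185.3, "ax": 10.1, "ay": 0, "az": 0},
    {"gripper": 25, "x": -111, "y": 124.2, "z": 185.3, "ax": 10.1, "ay": 0, "az": 0},
  ],
)

```text
clock: 29.65
tool_pos: [0.6104, -0.1437, 0.1302]
orientation: [-29.4, 89.9, -29.5]
force: [-0.0, -0.1, -0.7]
gripper_width: 0.0336
```

Run:
```python
from h import *
plan([611,-142.6,33.2],0)
im,w,hsv=near(611,-96,.06,.1,.024)
```

```text
tcp [ 610.4 -143.7  130.2] jaw -0.1 q6 -23.3 F [-0.  -0.1 -0.7] w 33.6 t 29.65
jaw 0 shift [97.   1.2  0.4] turn [-0.1  0.1  0.1]
jaw 180 shift [97.   1.2  0.4] turn [ 1.799e+02  1.000e-01 -1.000e-01]
near (array([610.8, -96.6]), array([34.3, 33.3]), 89.0) 2803 zmax 0.08
 ridge [610.6 -95.9] dir -90.5
```

move_arm(
  rows=[
    {"gripper": 25, "x": 40, "y": 1.2, "z": 0.4, "ax": 0, "ay": 0, "az": 0},
    {"gripper": 25, "x": 72, "y": 1.2, "z": 0.4, "ax": 0, "ay": 0, "az": 0},
    {"gripper": 25, "x": 83, "y": 1.2, "z": 0.4, "ax": 0, "ay": 0, "az": 0},
    {"gripper": 25, "x": 90, "y": 1.2, "z": 0.4, "ax": 0, "ay": 0, "az": 0},
    {"gripper": 25, "x": 96, "y": 1.2, "z": 0.4, "ax": 0, "ay": 0, "az": 0},
    {"gripper": 25, "x": 97.5, "y": 1.2, "z": 0.4, "ax": 0, "ay": 0, "az": 0},
    {"gripper": 25, "x": 97.5, "y": 1.2, "z": 0.4, "ax": 0, "ay": 0, "az": 0},
  ],
)

```text
clock: 30.58
tool_pos: [0.6115, -0.1425, 0.0333]
orientation: [-26.0, 89.8, -26.1]
force: [-0.3, 1.1, -1.0]
gripper_width: 0.0338
```

move_arm(
  rows=[
    {"gripper": 25, "x": 0.3, "y": 0, "z": 0, "ax": 0, "ay": 0, "az": 0},
    {"gripper": 55, "x": 0, "y": 0, "z": 0, "ax": 0, "ay": 0, "az": 0},
    {"gripper": 55, "x": 0, "y": 0, "z": 0, "ax": 0, "ay": 0, "az": 0},
    {"gripper": 55, "x": 0, "y": 0, "z": 0, "ax": 0, "ay": 0, "az": 0},
    {"gripper": 55, "x": -20, "y": 0, "z": 0, "ax": 0, "ay": 0, "az": 0},
    {"gripper": 60, "x": -60, "y": 0, "z": 0, "ax": 0, "ay": 0, "az": 0},
    {"gripper": 60, "x": -110, "y": 0, "z": 0, "ax": 0, "ay": 0, "az": 0},
    {"gripper": 60, "x": -150, "y": 0, "z": 0, "ax": 0, "ay": 0, "az": 0},
    {"gripper": 60, "x": -165, "y": -50, "z": -30, "ax": 5, "ay": 0, "az": 0},
    {"gripper": 60, "x": -165, "y": -100, "z": -60, "ax": 10, "ay": 0, "az": 0},
    {"gripper": 60, "x": -165, "y": -150, "z": -95, "ax": 17, "ay": 0, "az": 0},
    {"gripper": 60, "x": -165, "y": -200, "z": -130, "ax": 17, "ay": 0, "az": 0},
    {"gripper": 60, "x": -165, "y": -250, "z": -160, "ax": 17, "ay": 0, "az": 0},
    {"gripper": 60, "x": -165, "y": -290, "z": -182, "ax": 17, "ay": 0, "az": 0},
    {"gripper": 60, "x": -165, "y": -290, "z": -182, "ax": 17, "ay": 0, "az": 0},
    {"gripper": 60, "x": -165, "y": -290, "z": -182, "ax": 17, "ay": 0, "az": 0},
    {"gripper": 60, "x": -165, "y": -290, "z": -182, "ax": 17, "ay": 0, "az": 0},
  ],
)

```text
clock: 32.7
tool_pos: [0.4295, -0.4308, 0.1982]
orientation: [-0.0, 89.8, -17.0]
force: [0.8, -0.3, -0.3]
gripper_width: 0.0558
```

Run:
```python
from h import *
houses('top4')
im,w,hsv=near(441,-392)
plan([440,-392,18],-17)
```

```text
red blob [183. 171.] 124 (array([611.5, 225.4]), array([72. , 11.9]), 0.5) z 0.076
red blob [106. 165.] 69 (array([613.5, 417.7]), array([14.4, 45.3]), 24.8) z 0.071
red blob [300. 179.] 202 (array([612.9, -52. ]), array([33.9, 34.7]), 89.7) z 0.082
red blob [320. 180.] 208 (array([612.9, -97.9]), array([34.2, 34.2]), 89.0) z 0.083
red blob [339. 181.] 212 (array([ 613. , -143.8]), array([35. , 32.6]), 88.9) z 0.084
red blob [203. 238.] 93 (array([455.4, 163.9]), array([18.6, 24.4]), 0.2) z 0.062
red blob [443. 262.] 206 (array([ 440.7, -391. ]), array([31.8, 31.2]), 75.2) z 0.068
near (array([ 439.4, -391.7]), array([33.4, 33.3]), 73.1) 1480 zmax 0.066
 ridge [ 439.  -391.6] dir 73.5
tcp [ 429.6 -430.9  198.4] jaw -17.0 q6 -38.7 F [0.3 0.4 0.2] w 55.5 t 32.8
jaw -17 shift [180.4  40.3  -1.9] turn [0.  0.2 0. ]
jaw 163 shift [180.4  40.3  -1.9] turn [-180.    -0.     0.3]
```

move_arm(
  squeeze=20,
  rows=[
    {"gripper": 60, "x": 30, "y": 40.6, "z": -2, "ax": 0, "ay": 0.2, "az": 0},
    {"gripper": 60, "x": 80, "y": 40.6, "z": -2, "ax": 0, "ay": 0.2, "az": 0},
    {"gripper": 60, "x": 130, "y": 40.6, "z": -2, "ax": 0, "ay": 0.2, "az": 0},
    {"gripper": 60, "x": 165, "y": 40.6, "z": -2, "ax": 0, "ay": 0.2, "az": 0},
    {"gripper": 60, "x": 180, "y": 40.6, "z": -2, "ax": 0, "ay": 0.2, "az": 0},
    {"gripper": 60, "x": 180, "y": 40.6, "z": -2, "ax": 0, "ay": 0.2, "az": 0},
    {"gripper": 60, "x": 180, "y": 40.6, "z": -2, "ax": 0, "ay": 0.2, "az": 0},
    {"gripper": 25, "x": 180, "y": 40.6, "z": -2, "ax": 0, "ay": 0.2, "az": 0},
    {"gripper": 25, "x": 180, "y": 40.6, "z": -2, "ax": 0, "ay": 0.2, "az": 0},
    {"gripper": 25, "x": 180, "y": 40.6, "z": -2, "ax": 0, "ay": 0.2, "az": 0},
    {"gripper": 25, "x": 180, "y": 40.6, "z": -2, "ax": 0, "ay": 0.2, "az": 0},
    {"gripper": 25, "x": 180, "y": 40.6, "z": -2, "ax": 0, "ay": 0.2, "az": 0},
  ],
)

```text
clock: 34.3
tool_pos: [0.4402, -0.392, 0.019]
orientation: [-70.8, 89.9, -87.8]
force: [-0.7, 0.9, 5.7]
gripper_width: 0.034
```

Run:
```python
from h import *
plan([611.3,-188.4,130],0)
```

```text
tcp [ 440.2 -392.    19. ] jaw -17.0 q6 -35.5 F [-0.7  0.9  5.7] w 34.0 t 34.3
jaw 0 shift [-111.2  244.6  104.3] turn [-17.    0.    0.1]
jaw 180 shift [-111.2  244.6  104.3] turn [ 1.63e+02  1.00e-01 -0.00e+00]
```

move_arm(
  rows=[
    {"gripper": 25, "x": -50, "y": 0, "z": 0, "ax": 0, "ay": 0, "az": 0},
    {"gripper": 25, "x": -100, "y": 0, "z": 0, "ax": 0, "ay": 0, "az": 0},
    {"gripper": 25, "x": -111, "y": 45, "z": 18, "ax": -5, "ay": 0, "az": 0},
    {"gripper": 25, "x": -111, "y": 95, "z": 40, "ax": -10, "ay": 0, "az": 0},
    {"gripper": 25, "x": -111, "y": 145, "z": 61, "ax": -17, "ay": 0, "az": 0},
    {"gripper": 25, "x": -111, "y": 195, "z": 83, "ax": -17, "ay": 0, "az": 0},
    {"gripper": 25, "x": -111, "y": 235, "z": 100, "ax": -17, "ay": 0, "az": 0},
    {"gripper": 25, "x": -111, "y": 244.6, "z": 104.3, "ax": -17, "ay": 0, "az": 0},
    {"gripper": 25, "x": -111, "y": 244.6, "z": 104.3, "ax": -17, "ay": 0, "az": 0},
    {"gripper": 25, "x": -111, "y": 244.6, "z": 104.3, "ax": -17, "ay": 0, "az": 0},
    {"gripper": 25, "x": -111, "y": 244.6, "z": 104.3, "ax": -17, "ay": 0, "az": 0},
    {"gripper": 25, "x": -111, "y": 244.6, "z": 104.3, "ax": -17, "ay": 0, "az": 0},
  ],
)

```text
clock: 35.8
tool_pos: [0.6108, -0.1894, 0.1299]
orientation: [-86.2, 89.9, -86.2]
force: [0.0, -0.4, -0.8]
gripper_width: 0.0338
```

Run:
```python
from h import *
plan([611.3,-188.4,33.2],0)
im,w,hsv=near(611,-142,.06,.1,.024)
```

```text
tcp [ 610.8 -189.4  129.9] jaw -0.0 q6 -27.1 F [ 0.  -0.4 -0.8] w 33.8 t 35.8
jaw 0 shift [96.7  1.1  0.5] turn [-0.   0.   0.1]
jaw 180 shift [96.7  1.1  0.5] turn [ 1.8e+02  1.0e-01 -0.0e+00]
near (array([ 610.8, -142.4]), array([33.9, 34.2]), 0.3) 2850 zmax 0.08
 ridge [ 610.7 -142.2] dir -89.5
```

move_arm(
  rows=[
    {"gripper": 25, "x": 40, "y": 1, "z": 0.4, "ax": 0, "ay": 0, "az": 0},
    {"gripper": 25, "x": 72, "y": 1, "z": 0.4, "ax": 0, "ay": 0, "az": 0},
    {"gripper": 25, "x": 83, "y": 1, "z": 0.4, "ax": 0, "ay": 0, "az": 0},
    {"gripper": 25, "x": 90, "y": 1, "z": 0.4, "ax": 0, "ay": 0, "az": 0},
    {"gripper": 25, "x": 96, "y": 1, "z": 0.4, "ax": 0, "ay": 0, "az": 0},
    {"gripper": 25, "x": 97.2, "y": 1, "z": 0.4, "ax": 0, "ay": 0, "az": 0},
    {"gripper": 25, "x": 97.2, "y": 1, "z": 0.4, "ax": 0, "ay": 0, "az": 0},
  ],
)

```text
clock: 36.72
tool_pos: [0.6118, -0.1884, 0.0334]
orientation: [-55.5, 89.9, -55.6]
force: [0.0, 0.7, -0.9]
gripper_width: 0.0339
```

move_arm(
  squeeze=20,
  rows=[
    {"gripper": 25, "x": 0.3, "y": 0, "z": 0, "ax": 0, "ay": 0, "az": 0},
    {"gripper": 55, "x": 0, "y": 0, "z": 0, "ax": 0, "ay": 0, "az": 0},
    {"gripper": 55, "x": 0, "y": 0, "z": 0, "ax": 0, "ay": 0, "az": 0},
    {"gripper": 55, "x": 0, "y": 0, "z": 0, "ax": 0, "ay": 0, "az": 0},
    {"gripper": 55, "x": -20, "y": 0, "z": 0, "ax": 0, "ay": 0, "az": 0},
    {"gripper": 55, "x": -60, "y": 0, "z": 0, "ax": 0, "ay": 0, "az": 0},
    {"gripper": 55, "x": -110, "y": 0, "z": 0, "ax": 0, "ay": 0, "az": 0},
    {"gripper": 0, "x": -165, "y": 0, "z": 0, "ax": 0, "ay": 0, "az": 0},
    {"gripper": 0, "x": -165, "y": -50, "z": -0.6, "ax": 0, "ay": 0, "az": 0},
    {"gripper": 0, "x": -165, "y": -100, "z": -0.6, "ax": 0, "ay": 0, "az": 0},
    {"gripper": 0, "x": -165, "y": -100, "z": -0.6, "ax": 0, "ay": 0, "az": 0},
    {"gripper": 0, "x": -165, "y": -100, "z": -0.6, "ax": 0, "ay": 0, "az": 0},
    {"gripper": 0, "x": -165, "y": -100, "z": -0.6, "ax": 0, "ay": 0, "az": 0},
  ],
)

```text
clock: 38.35
tool_pos: [0.611, -0.2868, 0.1985]
orientation: [-50.0, 89.9, -50.0]
force: [-0.8, 0.4, -0.8]
gripper_width: 0.0012
```

Run:
```python
from h import *
im,d,K,T,w,hsv=houses('top5')
plan([611.2,-288,24],0)
m,d2,K,T=snap('wrist');cv2.imwrite('pics/w8.png',cv2.resize(m[...,::-1],(784,588)))
c=im[140:260,190:420,::-1];cv2.imwrite('pics/top5c.png',cv2.resize(c,None,fx=3,fy=3))
```

```text
red blob [107. 162.] 107 (array([621.6, 414.7]), array([24.2, 51.8]), 48.1) z 0.076
red blob [183. 171.] 126 (array([611.7, 224.8]), array([10.6, 71.9]), 89.7) z 0.078
red blob [300. 179.] 199 (array([613.2, -51.8]), array([34.4, 34.1]), 2.1) z 0.083
red blob [320. 180.] 208 (array([612.8, -97.9]), array([34.1, 33.9]), 0.3) z 0.083
red blob [339. 181.] 215 (array([ 613.4, -143.7]), array([33.8, 34.9]), 89.7) z 0.083
red blob [359. 182.] 206 (array([ 613.5, -190.1]), array([33.5, 34.4]), 1.2) z 0.083
tcp [ 611.1 -286.8  198.6] jaw 0.1 q6 -34.6 F [0.5 0.  0.2] w 0.1 t 38.4
jaw 0 shift [ 1.746e+02 -1.000e+00 -1.000e-01] turn [0.1 0.1 0.1]
jaw 180 shift [ 1.746e+02 -1.000e+00 -1.000e-01] turn [-1.799e+02 -1.000e-01  1.000e-01]
```

View pics/w8.png

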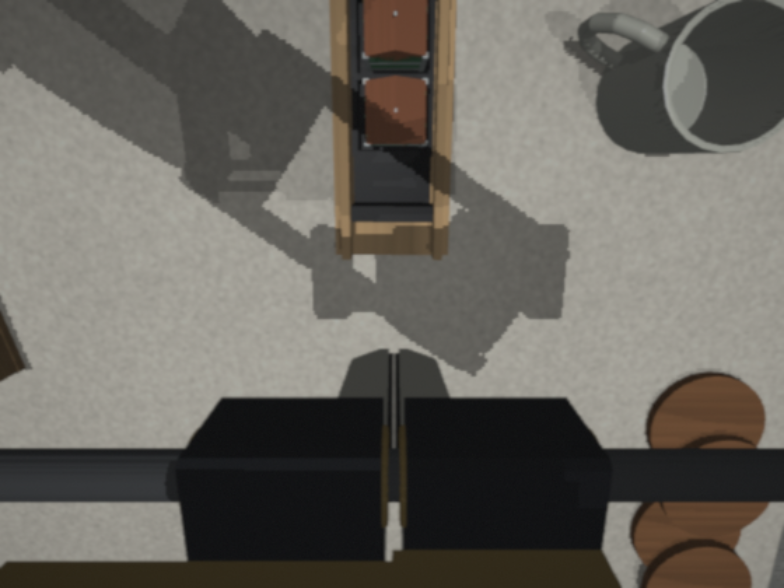

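move_arm(
  rows=[
    {"gripper": 0, "x": 60, "y": -2, "z": 0, "ax": 0, "ay": 0, "az": 0},
    {"gripper": 0, "x": 115, "y": -2, "z": 0, "ax": 0, "ay": 0, "az": 0},
    {"gripper": 0, "x": 160, "y": -2, "z": 0, "ax": 0, "ay": 0, "az": 0},
    {"gripper": 0, "x": 174, "y": -2, "z": 0, "ax": 0, "ay": 0, "az": 0},
    {"gripper": 0, "x": 174, "y": -2, "z": 0, "ax": 0, "ay": 0, "az": 0},
    {"gripper": 0, "x": 174, "y": 4, "z": 0, "ax": 0, "ay": 0, "az": 0},
    {"gripper": 0, "x": 174, "y": 10, "z": 0, "ax": 0, "ay": 0, "az": 0},
    {"gripper": 0, "x": 174, "y": 16, "z": 0, "ax": 0, "ay": 0, "az": 0},
    {"gripper": 0, "x": 174, "y": 20, "z": 0, "ax": 0, "ay": 0, "az": 0},
    {"gripper": 0, "x": 174, "y": 23, "z": 0, "ax": 0, "ay": 0, "az": 0},
    {"gripper": 0, "x": 174, "y": 26, "z": 0, "ax": 0, "ay": 0, "az": 0},
    {"gripper": 0, "x": 174, "y": 29, "z": 0, "ax": 0, "ay": 0, "az": 0},
    {"gripper": 0, "x": 174, "y": 29, "z": 0, "ax": 0, "ay": 0, "az": 0},
  ],
)

```text
clock: 40.08
tool_pos: [0.6114, -0.2583, 0.0247]
orientation: [-51.9, 89.9, -51.8]
force: [1.1, -2.4, 0.3]
gripper_width: 0.0006
```

move_arm(
  rows=[
    {"gripper": 0, "x": 0, "y": 3, "z": 0, "ax": 0, "ay": 0, "az": 0},
    {"gripper": 0, "x": 0, "y": 8, "z": 0, "ax": 0, "ay": 0, "az": 0},
    {"gripper": 0, "x": 0, "y": 14, "z": 0, "ax": 0, "ay": 0, "az": 0},
    {"gripper": 0, "x": 0, "y": 20, "z": 0, "ax": 0, "ay": 0, "az": 0},
    {"gripper": 0, "x": 0, "y": 26, "z": 0, "ax": 0, "ay": 0, "az": 0},
    {"gripper": 0, "x": 0, "y": 32, "z": 0, "ax": 0, "ay": 0, "az": 0},
    {"gripper": 0, "x": 0, "y": 38, "z": 0, "ax": 0, "ay": 0, "az": 0},
    {"gripper": 0, "x": 0, "y": 44, "z": 0, "ax": 0, "ay": 0, "az": 0},
    {"gripper": 0, "x": 0, "y": 50, "z": 0, "ax": 0, "ay": 0, "az": 0},
    {"gripper": 0, "x": 0, "y": 56, "z": 0, "ax": 0, "ay": 0, "az": 0},
    {"gripper": 0, "x": 0, "y": 62, "z": 0, "ax": 0, "ay": 0, "az": 0},
    {"gripper": 0, "x": 0, "y": 68, "z": 0, "ax": 0, "ay": 0, "az": 0},
    {"gripper": 0, "x": 0, "y": 74, "z": 0, "ax": 0, "ay": 0, "az": 0},
    {"gripper": 0, "x": 0, "y": 80, "z": 0, "ax": 0, "ay": 0, "az": 0},
    {"gripper": 0, "x": 0, "y": 86, "z": 0, "ax": 0, "ay": 0, "az": 0},
    {"gripper": 0, "x": 0, "y": 92, "z": 0, "ax": 0, "ay": 0, "az": 0},
    {"gripper": 0, "x": 0, "y": 97, "z": 0, "ax": 0, "ay": 0, "az": 0},
    {"gripper": 0, "x": 0, "y": 100, "z": 0, "ax": 0, "ay": 0, "az": 0},
    {"gripper": 0, "x": 0, "y": 100, "z": 0, "ax": 0, "ay": 0, "az": 0},
  ],
)

```text
clock: 42.45
tool_pos: [0.6114, -0.1577, 0.0245]
orientation: [-38.6, 89.9, -38.6]
force: [0.3, -2.7, 0.9]
gripper_width: 0.0005
```

Run:
```python
from h import *
im,d,K,T,w,hsv=houses('top6')
plan([611.2,-20,24],0)
m,d2,K,T=snap('side');cv2.imwrite('pics/s6.png',cv2.resize(m[100:320,150:350,::-1],None,fx=2.7,fy=2.7))
```

```text
red blob [109. 162.] 109 (array([621.7, 411.8]), array([20.3, 50.1]), 55.6) z 0.074
red blob [183. 169.] 112 (array([612.6, 224.6]), array([10.9, 68.8]), 89.2) z 0.077
red blob [257. 175.] 204 (array([612. ,  51.4]), array([34.4, 35.1]), 89.8) z 0.088
red blob [276. 177.] 201 (array([612.5,   6.2]), array([34.1, 33.3]), 3.7) z 0.087
red blob [294. 177.] 183 (array([612.5, -39.1]), array([34.5, 32.8]), 3.2) z 0.087
tcp [ 611.4 -157.7   24.5] jaw 0.1 q6 -24.6 F [ 0.2 -2.6  1.2] w 0.4 t 42.5
jaw 0 shift [  0.4 137.7  -0. ] turn [0.1 0.1 0.1]
jaw 180 shift [  0.4 137.7  -0. ] turn [-1.799e+02 -1.000e-01  1.000e-01]
```

View pics/s6.png

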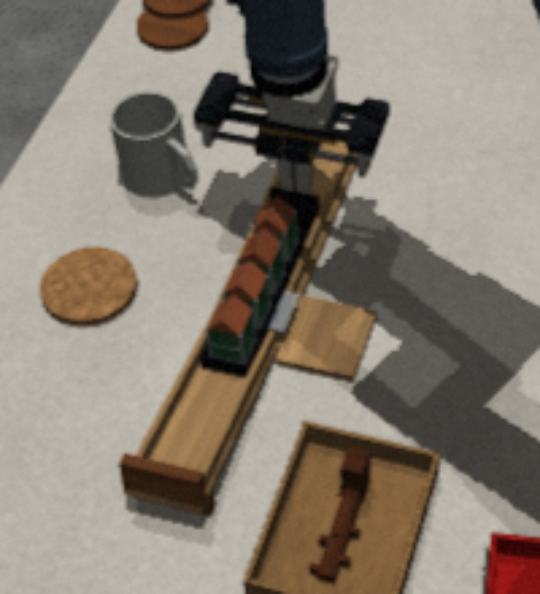

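move_arm(
  rows=[
    {"gripper": 0, "x": 0, "y": 4, "z": 0, "ax": 0, "ay": 0, "az": 0},
    {"gripper": 0, "x": 0, "y": 11, "z": 0, "ax": 0, "ay": 0, "az": 0},
    {"gripper": 0, "x": 0, "y": 18, "z": 0, "ax": 0, "ay": 0, "az": 0},
    {"gripper": 0, "x": 0, "y": 25, "z": 0, "ax": 0, "ay": 0, "az": 0},
    {"gripper": 0, "x": 0, "y": 32, "z": 0, "ax": 0, "ay": 0, "az": 0},
    {"gripper": 0, "x": 0, "y": 39, "z": 0, "ax": 0, "ay": 0, "az": 0},
    {"gripper": 0, "x": 0, "y": 46, "z": 0, "ax": 0, "ay": 0, "az": 0},
    {"gripper": 0, "x": 0, "y": 53, "z": 0, "ax": 0, "ay": 0, "az": 0},
    {"gripper": 0, "x": 0, "y": 60, "z": 0, "ax": 0, "ay": 0, "az": 0},
    {"gripper": 0, "x": 0, "y": 67, "z": 0, "ax": 0, "ay": 0, "az": 0},
    {"gripper": 0, "x": 0, "y": 74, "z": 0, "ax": 0, "ay": 0, "az": 0},
    {"gripper": 0, "x": 0, "y": 81, "z": 0, "ax": 0, "ay": 0, "az": 0},
    {"gripper": 0, "x": 0, "y": 88, "z": 0, "ax": 0, "ay": 0, "az": 0},
    {"gripper": 0, "x": 0, "y": 95, "z": 0, "ax": 0, "ay": 0, "az": 0},
    {"gripper": 0, "x": 0, "y": 102, "z": 0, "ax": 0, "ay": 0, "az": 0},
    {"gripper": 0, "x": 0, "y": 109, "z": 0, "ax": 0, "ay": 0, "az": 0},
    {"gripper": 0, "x": 0, "y": 115, "z": 0, "ax": 0, "ay": 0, "az": 0},
    {"gripper": 0, "x": 0, "y": 120, "z": 0, "ax": 0, "ay": 0, "az": 0},
    {"gripper": 0, "x": 0, "y": 120, "z": 0, "ax": 0, "ay": 0, "az": 0},
  ],
)

```text
clock: 44.92
tool_pos: [0.611, -0.0367, 0.0242]
orientation: [19.8, 90.0, 19.9]
force: [0.0, 0.1, 0.4]
gripper_width: 0.0007
```

move_arm(
  rows=[
    {"gripper": 0, "x": 0, "y": 3, "z": 0, "ax": 0, "ay": 0, "az": 0},
    {"gripper": 0, "x": 0, "y": 6, "z": 0, "ax": 0, "ay": 0, "az": 0},
    {"gripper": 0, "x": 0, "y": 9, "z": 0, "ax": 0, "ay": 0, "az": 0},
    {"gripper": 0, "x": 0, "y": 12, "z": 0, "ax": 0, "ay": 0, "az": 0},
    {"gripper": 0, "x": 0, "y": 12, "z": 0, "ax": 0, "ay": 0, "az": 0},
  ],
)

```text
clock: 45.55
tool_pos: [0.6109, -0.0242, 0.0241]
orientation: [46.0, 89.9, 46.0]
force: [0.3, -2.1, -0.2]
gripper_width: 0.0005
```

move_arm(
  rows=[
    {"gripper": 0, "x": 0, "y": 2, "z": 0, "ax": 0, "ay": 0, "az": 0},
    {"gripper": 0, "x": 0, "y": 4, "z": 0, "ax": 0, "ay": 0, "az": 0},
    {"gripper": 0, "x": 0, "y": 6, "z": 0, "ax": 0, "ay": 0, "az": 0},
    {"gripper": 0, "x": 0, "y": 6, "z": 0, "ax": 0, "ay": 0, "az": 0},
  ],
)

```text
clock: 46.05
tool_pos: [0.6109, -0.0178, 0.0241]
orientation: [58.0, 89.9, 58.0]
force: [0.5, -2.9, 0.2]
gripper_width: 0.0005
```

move_arm(
  rows=[
    {"gripper": 0, "x": 0, "y": 1.5, "z": 0, "ax": 0, "ay": 0, "az": 0},
    {"gripper": 0, "x": 0, "y": 3, "z": 0, "ax": 0, "ay": 0, "az": 0},
    {"gripper": 0, "x": 0, "y": 3, "z": 0, "ax": 0, "ay": 0, "az": 0},
  ],
)

```text
clock: 46.42
tool_pos: [0.6109, -0.0146, 0.0241]
orientation: [62.0, 89.9, 62.1]
force: [-0.4, -2.9, -0.1]
gripper_width: 0.0007
```

Run:
```python
from h import *
im,d,K,T,w,hsv=houses('top7')
plan([611.2,-13,24],0)
```

```text
red blob [107. 162.] 113 (array([621. , 413.5]), array([21.8, 51.4]), 50.2) z 0.076
red blob [191. 170.] 327 (array([611.8, 201.7]), array([56.9, 72.5]), 89.7) z 0.1
red blob [214. 170.] 146 (array([613.6, 156.5]), array([38.5, 36.7]), 80.4) z 0.1
tcp [610.9 -14.6  24.1] jaw 0.1 q6 -12.0 F [ 0.6 -2.5 -0.5] w 0.5 t 46.475
jaw 0 shift [0.1 1.6 0.3] turn [ 0.1  0.  -0.1]
jaw 180 shift [0.1 1.6 0.3] turn [-1.799e+02  1.000e-01  1.000e-01]
```

move_arm(
  rows=[
    {"gripper": 0, "x": 0, "y": 1.5, "z": 0, "ax": 0, "ay": 0, "az": 0},
    {"gripper": 0, "x": 0, "y": 3, "z": 0, "ax": 0, "ay": 0, "az": 0},
    {"gripper": 0, "x": 0, "y": 3, "z": 0, "ax": 0, "ay": 0, "az": 0},
  ],
)

```text
clock: 46.85
tool_pos: [0.6109, -0.0137, 0.0241]
orientation: [-72.0, 89.9, -71.9]
force: [0.7, -10.5, 0.1]
gripper_width: 0.0007
```

move_arm(
  rows=[
    {"gripper": 0, "x": 0, "y": 1.5, "z": 0, "ax": 0, "ay": 0, "az": 0},
    {"gripper": 0, "x": 0, "y": 2.5, "z": 0, "ax": 0, "ay": 0, "az": 0},
    {"gripper": 0, "x": 0, "y": 2.5, "z": 0, "ax": 0, "ay": 0, "az": 0},
  ],
)

```text
clock: 47.22
tool_pos: [0.6109, -0.0137, 0.0242]
orientation: [-84.8, 89.7, -84.6]
force: [-0.7, -12.5, 0.4]
gripper_width: 0.0006
```

move_arm(
  rows=[
    {"gripper": 0, "x": 0, "y": -1, "z": 0, "ax": 0, "ay": 0, "az": 0},
    {"gripper": 0, "x": 0, "y": -4, "z": 0, "ax": 0, "ay": 0, "az": 0},
    {"gripper": 0, "x": 0, "y": -15, "z": 0, "ax": 0, "ay": 0, "az": 0},
    {"gripper": 0, "x": 0, "y": -40, "z": 0, "ax": 0, "ay": 0, "az": 0},
    {"gripper": 0, "x": -20, "y": -70, "z": 0, "ax": 0, "ay": 0, "az": 0},
    {"gripper": 0, "x": -70, "y": -90, "z": 0, "ax": 0, "ay": 0, "az": 0},
    {"gripper": 0, "x": -130, "y": -110, "z": 0, "ax": 0, "ay": 0, "az": 0},
    {"gripper": 0, "x": -180, "y": -160, "z": -30, "ax": 0, "ay": 0, "az": 0},
    {"gripper": 0, "x": -180, "y": -210, "z": -60, "ax": 0, "ay": 0, "az": 0},
    {"gripper": 0, "x": -180, "y": -260, "z": -100, "ax": 0, "ay": 0, "az": 0},
    {"gripper": 0, "x": -180, "y": -300, "z": -150, "ax": 0, "ay": 0, "az": 0},
    {"gripper": 0, "x": -180, "y": -340, "z": -180, "ax": 0, "ay": 0, "az": 0},
    {"gripper": 0, "x": -180, "y": -340, "z": -180, "ax": 0, "ay": 0, "az": 0},
    {"gripper": 0, "x": -180, "y": -340, "z": -180, "ax": 0, "ay": 0, "az": 0},
  ],
)

```text
clock: 48.98
tool_pos: [0.4315, -0.353, 0.2059]
orientation: [-77.7, 89.7, -77.7]
force: [0.5, 0.6, -0.8]
gripper_width: 0.0003
```

Run:
```python
from h import *
im,d,K,T,w,hsv=houses('top8')
t=w[(hsv[...,2]<60)&(w[...,2]>.034)&(w[...,2]<.05)&(w[...,1]<.02)&(w[...,1]>-.1)&(w[...,0]>.57)&(w[...,0]<.66)]
print('tab',rect(t) if len(t) else None)
a=cv2.resize(im[130:290,150:400,::-1],(750,480))
cv2.imwrite('pics/top8c.png',a[:,:])
m,d2,K2,T2=snap('side');b=cv2.resize(m[140:350,150:360,::-1],(590,590),interpolation=cv2.INTER_CUBIC);cv2.imwrite('pics/s8.png',b)
p,R,s=pose();print(p,s['force'])
```

```text
red blob [110. 159.] 68 (array([624.8, 407.5]), array([17. , 46.2]), 68.9) z 0.078
red blob [190. 170.] 319 (array([610.9, 202.2]), array([56. , 70.9]), 89.0) z 0.1
red blob [216. 171.] 208 (array([613.7, 150.9]), array([46. , 38.8]), 86.1) z 0.1
red blob [236. 173.] 205 (array([611.9, 101.4]), array([37.5, 33.3]), 86.1) z 0.097
red blob [255. 174.] 207 (array([612.7,  54.9]), array([34.3, 36.5]), 5.0) z 0.091
red blob [204. 238.] 96 (array([455.5, 163.8]), array([19.2, 24.5]), 0.1) z 0.061
tab (array([609.3,   0.8]), array([48.7,  7.7]), 0.7)
[ 432.33056408 -352.06682458  205.8197379 ] [ 1.03688716 -0.24704025  0.14726856]
```

View pics/s8.png

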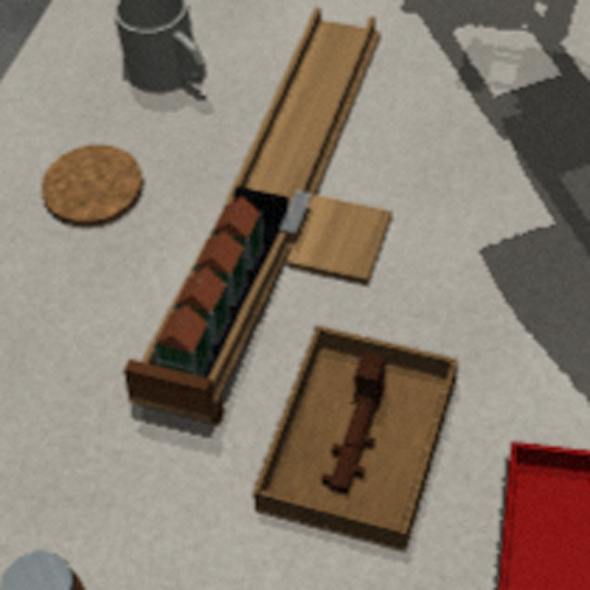

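View pics/top8c.png

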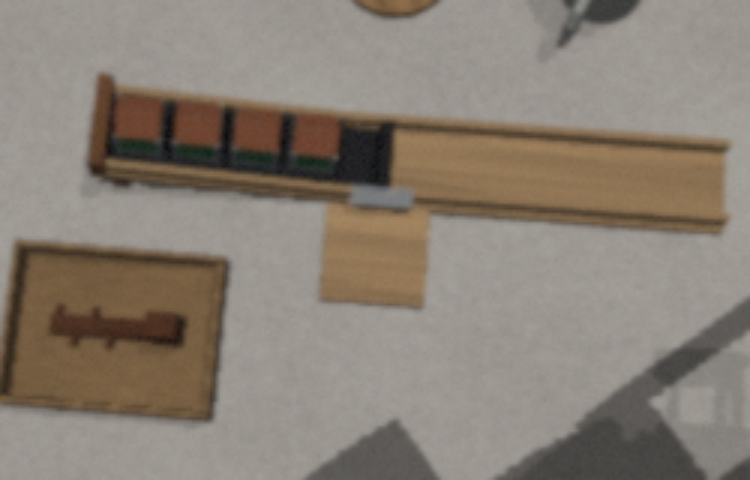

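```bash
python3 -c "
from h import *
print(r.finish_job())"
```

```text
the job is handed in; nothing more can be done
None
```

The job is done and handed in at about 49 s of the 210 s allowed; no verdict was reported.

- **Wedge:** I worked it out of the rail with four alternating side pulls. The highest force on the tool at the end of any pull was about 11 N. It lies along the smaller cardboard box with its handle up.
- **Houses:** All four were present. Each was gripped by its walls and set upright in its own compartment while the tray was still at the foot of the board. None was seen knocked aside.
- **Tray:** I pushed it up by its tab with closed fingers. The push force stayed near 3 N until the stop, then rose to 12.5 N with no further movement. I then backed the arm off.

**Last checks:**
- The top and side pictures show four upright houses, one per compartment, with the tray at the top stop.
- They also show the wedge in its box.
- The wood slice looks untouched, and so do the parts of the mug and jar in view.
- The hand was clear of everything.

**Disagreements:**
- The tab read about 4 mm further uphill in the top camera than I expected from the hand's position at contact. That is within my measuring error, and the tray had not slid back.
- The two cameras differed by 1–2 mm on the house positions, within calibration.

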